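# Park the scoop in its warmer and switch it on

## Robot

A 6-joint arm with a two-finger parallel gripper is mounted at the origin on the work surface. World frame = base frame: x ahead of the robot, y to its left, z up, the work surface at z = 0. Lengths are in m, angles in degrees, forces in N, time in s.
With the tool pointing down it reaches from about 0.35 to 0.975 m from the base axis. Payload 7.1 kg.
Tool frame: the origin (TCP) lies on the centre line of the jaws, within the pads' length; the fingertips stand r.tips_ahead ahead of it and the grasp point (between the pads) lies 3 mm ahead of it (r.tips_ahead is the distance from the TCP to the fingertips, in m); x points along the fingers, y is the direction in which the jaws open and shut, and the axes are right-handed (so a half turn about x gives the same grasp; the last joint's range is limited). The gripper opens to 88 mm and grips with 3 to 60 N. Pads are 20 mm wide; open, the fingers measure 115 mm over their backs; the gripper's body (75 mm by 178 mm) begins 61 mm behind the grasp point.
Start: joints at [72.307, 24.242, 93.386, -0, 62.372, -1.089], TCP at [0.179, 0.599, 0.245] pointing down, gripper open.
Joint ranges: [-172.04, 172.04], [-51.8, 120.97], [4.93, 147.93], [-75.15, 255.16], [6.16, 154.13], [-145.62, 145.62]. Speed limits (degrees/s): [136.94, 136.94, 172.46, 180, 180, 180].

## Interface

Orientations are given as a 3x3 rotation matrix whose columns are the frame's x, y, z axes.
In Python, from bench import observe, viewer, r gives the robot as it stands. The module is installed in compiled form; this text tells all that it offers.
- The arm moves only by the tool send_rows, never from a script. Its argument "deltas" is a list of rows, each an object with "travel": the shift along the tool's x, y, z in mm, a list of three; "turn": the turn, a rotation vector about the tool's x, y, z in degrees, a list of three; "hand": the closure, from -1 (fully open) to 1 (shut). In form: [{"travel": [x, y, z], "turn": [rx, ry, rz], "hand": hand}, ...]. A call has 1 to 12 rows; each row shifts and turns the commanded pose from where the row before left it, along the tool's axes as they then stand; what a row does not reach is not made up. A row lasts 1/10 s, in which the tool goes at most 50 mm and 8.59 degrees, less where a joint would pass 70% of its speed; a pose out of reach is approached as far as the arm can. A call with a gripper value outside its range is refused whole. The fingers move at their own pace and stop on an object; "grip_force" is the grip in N (left out, the last holds). Time passes only in rows, so rows that do not move let the fingers close. It gives the time, the measured TCP pose, the force and the opening at its end, in the units of the state.
- observe(): the state, without advancing time (a new reading comes with each control period).
- viewer.snapshot(name): name is "side" or "top" or "wrist"; returns a dict with "img" (400x640x3 uint8, red, green, blue), "K" (3x3 intrinsics, pixels), "T" (4x4, takes a point from camera to world coordinates). Camera axes: x right, y down, z forward; pixel columns grow to the right and rows downward; lengths in m; the calibration is good to about 2 mm. The wrist camera is an equidistant fisheye: a pixel r from the principal point sees the ray r / f radians off the axis. A picture is of the moment at which its call begins. There is no depth.
- r.finish_job(): hands the job in, once; it reports no verdict.
Trained networks look in a picture, given as the dict that the camera call returned (one of the last four; its "shot" number tells which), for a name from the list of things; names that differ only in an ending like _2 or _b are one class to them, and where a whole thing is asked for, a point or a joint stands for the part that bears it (a point fixed in the world has none). Each returns a list of dicts, best first, with "score" (0 to 1); they miss things now and then, are a little off and sometimes report something else, mostly with a low value. They report only what shows in the picture. A call takes as long as a camera call. They do not tell look-alikes from the thing itself.
- viewer.find_in(label, picture): "bbox" ([left, top, right, bottom] as shares, 0 to 1, of the picture: columns of its width, rows of its height, round what is visible of it).
- viewer.outline_of(label, picture): "mask" (400x640 bool, what is visible of it) and "bbox" ([left, top, right, bottom] as shares, 0 to 1, of the picture: columns of its width, rows of its height, round what is visible of it).
The state is a dict: "clock": time; "joints": joint angles; "joint_vel": joint speeds; "joint_efforts": joint torques, N m; "position": TCP position; "tool_rot": TCP orientation; "wrist_force": force on the tool from outside, world axes, zero at the start; "ft_torque": the same for the moment, N m; "width": finger opening in m.
Only numpy, scipy, OpenCV 4.12 (cv2) and the standard library are available. Lean on these libraries where they do the work, as an engineer would, in place of code of your own. Each camera call takes 0.05 s, during which the arm holds its last target.

## Task

Stand the scoop upright, bowl down, fully home in the round well of the steel scoop warmer and let go of it. Then switch the warmer on: push its bar knob in to free it from the off mark, turn it clockwise to the two-dot mark and leave it clicked in there, without running it on past there towards three dots. Leave the bowls, jar, tub, spatula, mug and bottle where they are.

Things in the scene. Friction and masses are not known exactly. Their poses are not given: they have to be found in the camera images.
- warmer: Fixed steel scoop warmer, 245 mm deep (x), 320 wide (y), 111 high. Origin at table level; x points away from the robot at yaw 0. Its front is a flat panel rising away from the robot at 35 degrees (25 to 111 mm high) with the knob, whose axis is square to it, at (-58.5, -80, 68) mm; behind is a level deck 111 mm high with the round well at the left (+y). Nothing else on it sticks up.
- selector (a joint): Knob angle, rad, growing clockwise seen facing the panel. Four spring detents: 0 off, 1.047 one dot, 2.094 two dots, 3.142 three dots; let go between two it snaps to the nearer (humps about 0.2 N m). At off it is locked (stops at about 0.1 rad) until pushed in 6 mm or more along its axis (spring 4 N, rising to 8 N at the hard stop at 8 mm); keep it in up to 0.75 rad, then it may come out.
- knob_top (a point): Centre of the top of the knob's bar, on the knob axis, 50 mm out from the panel when not pushed. z: out of the panel along the axis (35 degrees from vertical, towards the robot); x: along the bar to its pointer end (white line), turning with the knob. Black bar 70 mm long, 16 wide, 34 high, on a round skirt 68 mm across whose top is 33 mm below this point.
- two_dots (a point): Point on the panel at the middle of the two-dot mark, 52 mm from the knob axis. Black marks round the knob, clockwise as the operator sees them: a short bar (off, 90 degrees left of the uphill line), one dot, two dots (30 degrees right of uphill), three dots (90 degrees right).
- scoop: Loose ice-cream scoop standing upright in a shallow steel tray, 175 mm tall, about 0.22 kg. Origin at the centre of its foot, z up its axis. Steel bowl 54 mm across (flat foot 42 mm) up to 63 mm, neck 18 mm across, then a round black handle 24 mm across from 75 to 175 mm height.
- well_floor (a point): Centre of the floor of the well: round bore 62 mm across, 65 mm deep, 46 mm above the table. z up.
- well_mouth (a point): Centre of the well's mouth in the deck, 111 mm above the table. z up.
- tray: Fixed steel drip tray 130 x 130 mm, rim 14 mm high, floor 5 mm; the scoop stands on its floor. Origin at table level under its centre.
- bowl_sand: Sand-coloured bowl, 150 mm across, 55 mm high; leave alone. Origin under its centre.
- bowl_brown: Brown bowl, 140 mm across, 50 mm high; leave alone. Origin under its centre.
- sugar_jar: Glass jar, 60 mm across, 110 mm high; leave alone. Origin under its centre.
- clear_tub: Open clear plastic tub 120 x 90 mm, 60 mm high; leave alone. Origin under its centre.
- spatula: Spatula 200 mm long lying flat; leave alone.
- mug: White mug 76 mm across, 85 mm high; leave alone. Origin under its centre.
- syrup: Amber bottle 60 mm across, 190 mm high; leave alone. Origin under its centre.
There are look-alikes about, which are no part of the job. Leave any red look-alike of the scoop alone.

How it is judged:
By the outcome, as a careful person would: the job done as asked, in the order asked, and still so for the second after the job is handed in, with the robot touching nothing.
It also fails if it takes over 72 s, if anything falls off the work surface, if the arm or the gripper's body presses on something with over 40 N, if the wrist force passes 120 N, or if a joint passes its speed limit or range.

## Working session

There is one attempt and no reset: what is moved stays moved. The work goes in short steps, Python scripts to look and compute and a tool call to move; the robot and the scene stay as the last step left them, time stands still between calls to the robot, and variables do not carry over. Pictures are saved under pics/ and viewed, and the job is handed in when it is done.

Besides the shell and the picture viewer there is one more tool, called by a JSON object that holds its "api" and its "payload". send_rows: Moves the arm, as the interface text tells. Its arguments: {"type":"object","properties":{"deltas":{"type":"array"},"grip_force":{"type":"number"}},"required":["deltas"]}

```bash
mkdir -p pics; python3 - <<'E'
from bench import observe, viewer, r
import cv2,json,pickle
s=observe(); print({k:s[k] for k in('clock','position','tool_rot','width','wrist_force')}, r.tips_ahead)
for n in('side','top','wrist'):
    p=viewer.snapshot(n); cv2.imwrite(f'pics/{n}0.png',p['img'][:,:,::-1]); pickle.dump(p,open(f'{n}0.pkl','wb'))
    print(n,p['K'].tolist(),p['T'].round(4).tolist())
    if n!='wrist' or 1:
        for l in('warmer','scoop','tray','selector','well_mouth'):
            try:
                o=viewer.find_in(l,p); print(l,[(round(d['score'],2),[round(v*w) for v,w in zip(d['bbox'],(640,400,640,400))]) for d in o][:4])
            except Exception as e: print(l,e)
E
```

```text
{'clock': 0.0, 'position': array([0.17841518, 0.59846033, 0.24389328]), 'tool_rot': array([[-4.62561410e-04,  2.85759635e-01,  9.58301214e-01],
       [-1.45288195e-03,  9.58300113e-01, -2.85760008e-01],
       [-9.99998838e-01, -1.52448009e-03, -2.80976367e-05]]), 'width': 0.08771089576786435, 'wrist_force': array([ 0.459263  , -0.18534078,  0.01191257])} 0.022
side [[386.63922280208266, 0.0, 321.21331940562123], [0.0, 386.63922280208266, 199.19830895913918], [0.0, 0.0, 1.0]] [[0.9499, -0.2065, 0.2347, 0.2808], [-0.3126, -0.6151, 0.7239, -0.7684], [-0.0051, -0.7609, -0.6488, 0.7848], [0.0, 0.0, 0.0, 1.0]]
warmer [(0.76, [284, 175, 422, 309])]
scoop [(0.9, [226, 109, 242, 150]), (0.84, [218, 129, 235, 179]), (0.68, [262, 124, 281, 173])]
tray [(0.91, [248, 149, 297, 182])]
selector [(0.61, [318, 241, 345, 272])]
well_mouth [(0.79, [281, 173, 423, 310])]
top [[454.1706723991323, 0.0, 319.401820701134], [0.0, 454.1706723991323, 208.51240907091096], [0.0, 0.0, 1.0]] [[-0.0025, -0.9919, 0.1272, 0.3389], [-1.0, 0.0019, -0.0049, 0.0103], [0.0046, -0.1272, -0.9919, 1.5349], [0.0, 0.0, 0.0, 1.0]]
warmer [(0.86, [306, 155, 406, 246])]
scoop [(0.61, [212, 221, 233, 238]), (0.59, [159, 261, 187, 275]), (0.55, [414, 143, 437, 173]), (0.5, [204, 271, 231, 287])]
tray [(0.59, [203, 212, 248, 254]), (0.25, [440, 217, 481, 263])]
selector [(0.73, [372, 210, 400, 230]), (0.72, [177, 154, 217, 195]), (0.37, [302, 153, 407, 245])]
well_mouth [(0.97, [301, 157, 407, 243])]
wrist [[309.70691628693146, 0.0, 319.75082574812456], [0.0, 309.70691628693146, 199.88419600415847], [0.0, 0.0, 1.0]] [[0.2865, 0.9277, 0.2393, 0.1144], [0.9581, -0.2772, -0.0723, 0.6183], [-0.0008, 0.2499, -0.9683, 0.3837], [0.0, 0.0, 0.0, 1.0]]
warmer []
scoop [(0.91, [250, 311, 289, 350])]
tray [(0.59, [205, 337, 226, 345])]
selector []
well_mouth []
```

View pics/side0.png

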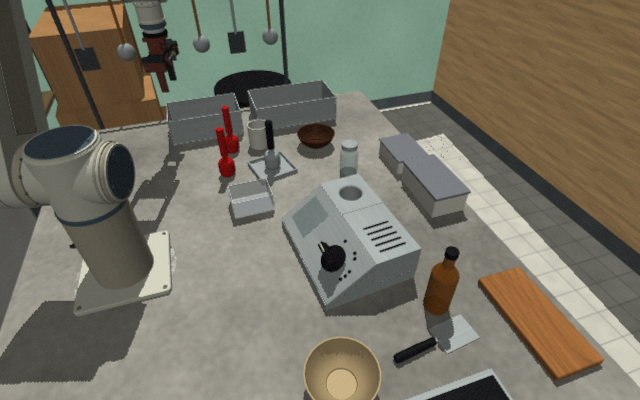

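View pics/top0.png

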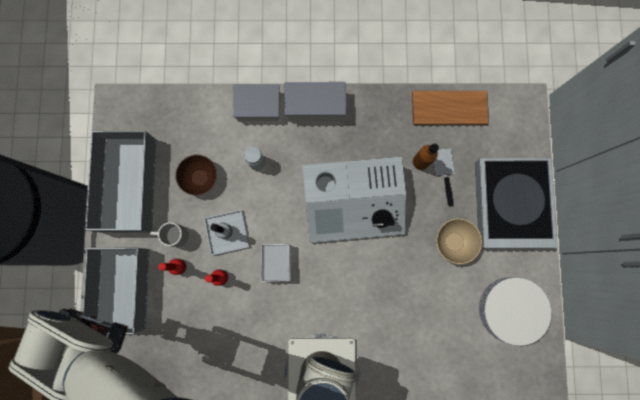

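View pics/wrist0.png

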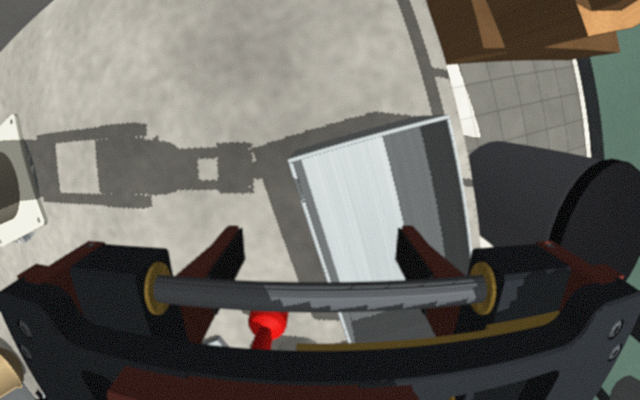

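```bash
cat > h.py <<'E'
import numpy as np,pickle,cv2
def L(n): return pickle.load(open(n,'rb'))
def ray(p,u,v):
    d=np.linalg.inv(p['K'])@[u,v,1]; d=p['T'][:3,:3]@d; return p['T'][:3,3],d/np.linalg.norm(d)
def atz(p,u,v,z):
    c,d=ray(p,u,v); return c+d*(z-c[2])/d[2]
def tri(*obs):
    A=np.zeros((3,3));b=np.zeros(3)
    for p,u,v in obs:
        c,d=ray(p,u,v);M=np.eye(3)-np.outer(d,d);A+=M;b+=M@c
    return np.linalg.solve(A,b)
def proj(p,X):
    T=np.linalg.inv(p['T']);X=np.atleast_2d(X);q=(T[:3,:3]@X.T).T+T[:3,3]
    q=(p['K']@q.T).T;return q[:,:2]/q[:,2:]
def crop(p,box,name,s):
    a,b,c,d=box;cv2.imwrite(name,cv2.resize(p['img'][b:d,a:c,::-1],None,fx=s,fy=s,interpolation=cv2.INTER_CUBIC))
E
python3 - <<'E'
from h import *
s=L('side0.pkl');t=L('top0.pkl')
crop(s,(215,100,305,190),'pics/s_sc.png',6)
crop(t,(200,205,255,260),'pics/t_sc.png',10)
crop(s,(275,165,430,315),'pics/s_w.png',5)
crop(t,(295,145,415,255),'pics/t_w.png',5)
E
```

```text
(no output)
```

View pics/s_sc.png

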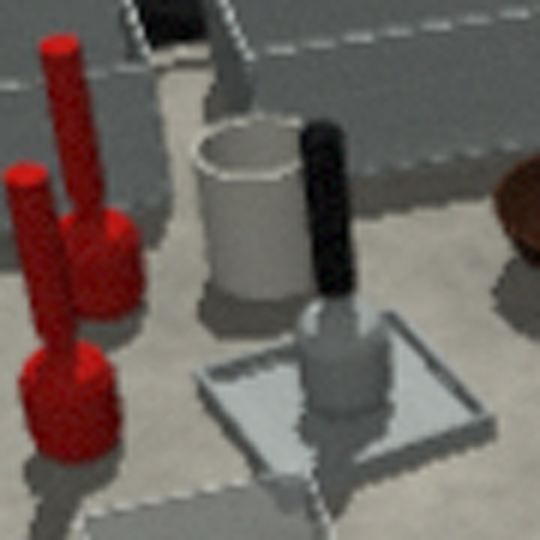

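View pics/t_sc.png

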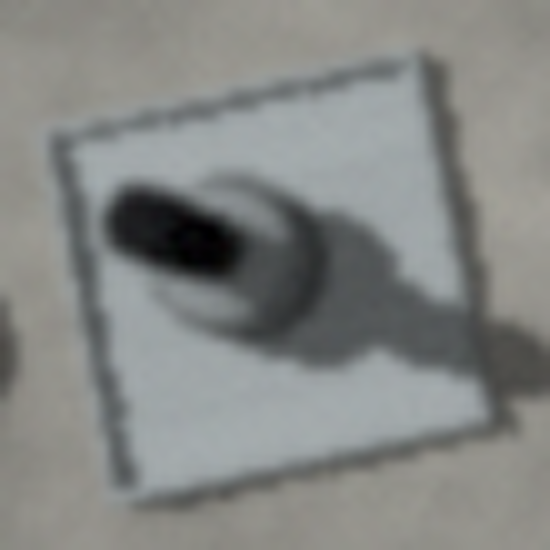

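View pics/s_w.png

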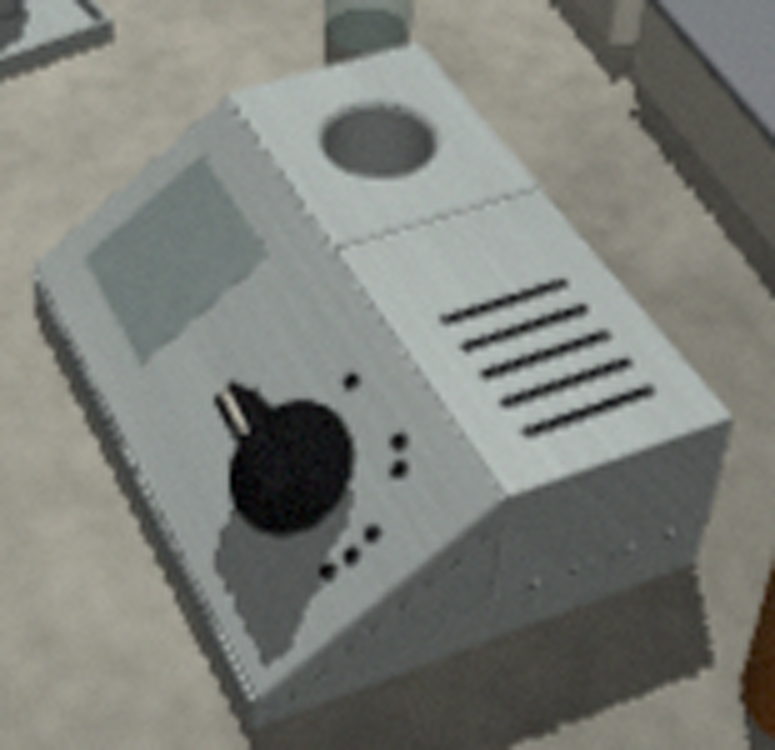

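View pics/t_w.png

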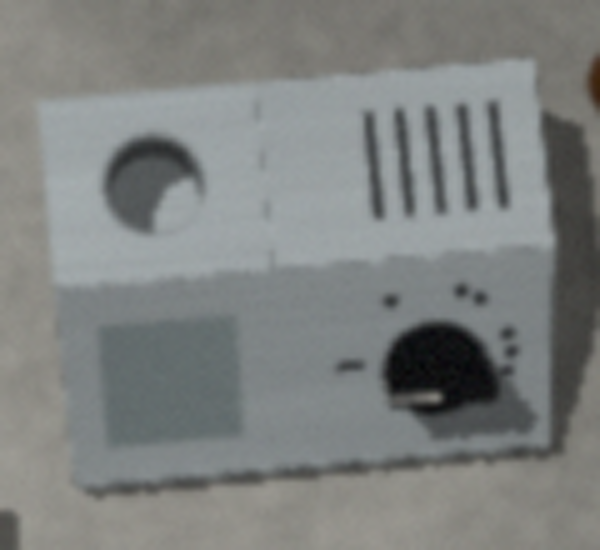

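```bash
cat > fit.py <<'E'
from h import *
from scipy.optimize import least_squares
s=L('side0.pkl');t=L('top0.pkl')
S=lambda x,y:((x+.5)/5-.5+275,(y+.5)/5-.5+165)
Tt=lambda x,y:((x+.5)/5-.5+295,(y+.5)/5-.5+145)
c,sn=np.cos(np.radians(35)),np.sin(np.radians(35))
K=np.array([-58.5,-80,68])/1e3
def mk(deg): a=np.radians(deg); return K+.052*(np.cos(a)*np.array([c,0,sn])+np.sin(a)*np.array([0,-1,0]))
def model(q):
    P=[mk(-30),mk(30),mk(90),mk(-90)]
    P+=[[q[3],.16,.111],[q[4],.16,.111],[q[4],-.16,.111],[q[3],-.16,.111],[q[5],q[6],.111]]
    P=np.array(P);R=np.array([[np.cos(q[2]),-np.sin(q[2]),0],[np.sin(q[2]),np.cos(q[2]),0],[0,0,1]])
    return P@R.T+[q[0],q[1],0]
# order one,two,three,off,FL,BL,BR,FR,well
so=np.array([S(351,381),S(399,455),S(350,553),(np.nan,)*2,S(232,97),S(412,42),S(730,418),S(507,495),S(379,140)])
to=np.array([Tt(391,301),Tt(471,294),Tt(510,352),Tt(351,366),Tt(57,284),Tt(40,103),Tt(535,62),Tt(553,243),Tt(153,185)])
def res(q):
    M=model(q);e=np.r_[proj(s,M)-so,proj(t,M)-to].ravel();return e[np.isfinite(e)]
f=least_squares(res,[.4,-.1,0,0,.12,.06,.08],loss='soft_l1')
q=f.x;print(q.round(4),np.degrees(q[2]));print(res(q).round(1))
M=model(q)
print('well',M[8]);
R=np.array([[np.cos(q[2]),-np.sin(q[2]),0],[np.sin(q[2]),np.cos(q[2]),0],[0,0,1]])
k=R@K+[q[0],q[1],0];n=R@[-sn,0,c];print('knob base',k,'axis',n,'top',k+.05*n)
ss=lambda x,y:((x+.5)/6-.5+215,(y+.5)/6-.5+100)
st=lambda x,y:((x+.5)/10-.5+200,(y+.5)/10-.5+205)
# scoop handle top centre
print('handle top tri',tri((s,*ss(322,130)),(t,*st(128,215))),'top cam',atz(t,*st(130,217),.180),'side',atz(s,*ss(322,130),.180))
print('foot side',atz(s,*ss(345,392),.005), 'bowl from top',atz(t,*st(250,262),.05))
for u in [(60,140),(422,58),(490,420),(125,497)]: print('tray',atz(t,*st(*u),.014))
E
python3 fit.py
```

```text
[ 0.5528 -0.1107  0.0844  0.0048  0.1221  0.0636  0.09  ] 4.833469898271753
[-0.   0.5  0.   0.6  0.1  1.  -0.5 -0.6  0.6  0.5 -0.2  0.7  0.2  0.8
 -0.2  0.  -0.5 -0.1 -0.4 -0.1 -0.3 -0.1 -0.3 -0.2 -1.1  0.1 -0.7  0.1
 -0.4 -0.1  0.1 -0.3  0.1 -0.2]
well [ 0.60856854 -0.01561585  0.111     ]
knob base [ 0.50125437 -0.19534449  0.068     ] axis [-0.57153669 -0.04832952  0.81915204] top [ 0.47267753 -0.19776096  0.1089576 ]
handle top tri [0.46041909 0.32430893 0.17783917] top cam [0.45982994 0.32317117 0.18      ] side [0.45957227 0.32042342 0.18      ]
foot side [0.45849613 0.33016298 0.005     ] bowl from top [0.4565756  0.31356108 0.05      ]
tray [0.50066976 0.38573354 0.014     ]
tray [0.52822236 0.26463268 0.014     ]
tray [0.40641557 0.23961044 0.014     ]
tray [0.38112056 0.36060836 0.014     ]
```

```bash
cat >> h.py <<'E'
def go(st,target,rot=None):
    "travel in tool axes (mm) from current pose, and turn"
    R=np.array(st['tool_rot']);d=R.T@(np.array(target)-st['position'])*1e3
    print('travel',d.round(1))
    if rot is not None:
        from scipy.spatial.transform import Rotation as Ro
        print('turn',Ro.from_matrix(R.T@rot).as_rotvec(degrees=True).round(2))
E
python3 - <<'E'
from h import *
from bench import observe
go(observe(),[.499,.265,.27])
t=L('top0.pkl');s=L('side0.pkl')
for n,u,v,z in[('red1',215,278,.05),('red2',172,267,.05),('mug',170,234,.05),('bottle',425,157,.1),('jar',253,156,.1),('tub',275,262,.04)]: print(n,atz(t,u,v,z).round(3))
E
```

```text
travel [ -25.3 -228.4  402.5]
red1 [0.304 0.341 0.05 ]
red2 [0.339 0.481 0.05 ]
mug [0.446 0.491 0.05 ]
bottle [ 0.69  -0.339  0.1  ]
jar [0.694 0.217 0.1  ]
tub [0.355 0.148 0.04 ]
```

{"api": "send_rows", "payload": {"deltas": [{"travel": [-4, -19, 33.5], "turn": [0, 0, 0], "hand": -1}, {"travel": [-4, -19, 33.5], "turn": [0, 0, 0], "hand": -1}, {"travel": [-4, -19, 33.5], "turn": [0, 0, 0], "hand": -1}, {"travel": [-4, -19, 33.5], "turn": [0, 0, 0], "hand": -1}, {"travel": [-4, -19, 33.5], "turn": [0, 0, 0], "hand": -1}, {"travel": [-4, -19, 33.5], "turn": [0, 0, 0], "hand": -1}, {"travel": [-1, -19, 33.5], "turn": [0, 0, 0], "hand": -1}, {"travel": [0, -19, 33.5], "turn": [0, 0, 0], "hand": -1}, {"travel": [0, -19, 33.5], "turn": [0, 0, 0], "hand": -1}, {"travel": [0, -19, 33.5], "turn": [0, 0, 0], "hand": -1}, {"travel": [0, -19, 33.5], "turn": [0, 0, 0], "hand": -1}, {"travel": [0, -19, 33.5], "turn": [0, 0, 0], "hand": -1}]}}

```text
clock: 2.1
position: [0.4996, 0.2643, 0.2699]
tool_rot: [[0.0, 0.286, 0.958], [0.0, 0.958, -0.286], [-1.0, 0.0, 0.0]]
wrist_force: [-0.1, 1.0, -0.5]
width: 0.0877
```

{"api": "send_rows", "payload": {"deltas": [{"travel": [0, 0, 0], "turn": [7.6, 0, 0], "hand": -1}, {"travel": [0, 0, 0], "turn": [7.6, 0, 0], "hand": -1}, {"travel": [0, 0, 0], "turn": [7.6, 0, 0], "hand": -1}, {"travel": [0, 0, 0], "turn": [7.6, 0, 0], "hand": -1}, {"travel": [0, 0, 0], "turn": [7.6, 0, 0], "hand": -1}, {"travel": [0, 0, 0], "turn": [0, 0, 0], "hand": -1}, {"travel": [0, 0, 0], "turn": [0, 0, 0], "hand": -1}]}}

```text
clock: 2.8
position: [0.4987, 0.2656, 0.2697]
tool_rot: [[0.0, 0.813, 0.582], [0.0, 0.582, -0.813], [-1.0, 0.0, 0.0]]
wrist_force: [0.9, 0.3, -0.2]
width: 0.0875
```

```bash
python3 - <<'E'
from bench import observe, viewer, r
import cv2,pickle
s=observe(); print(s['clock'],s['position'],s['tool_rot'].round(3).tolist(),s['joints'])
p=viewer.snapshot('wrist'); cv2.imwrite('pics/wrist1.png',p['img'][:,:,::-1]); pickle.dump(p,open('wrist1.pkl','wb'))
for l in('scoop','tray'):
    o=viewer.find_in(l,p); print(l,[(round(d['score'],2),[round(v*w) for v,w in zip(d['bbox'],(640,400,640,400))]) for d in o][:4])
E
```

```text
2.8 [0.49866689 0.26556055 0.26971169] [[0.0, 0.813, 0.582], [0.0, 0.582, -0.813], [-1.0, 0.0, 0.0]] [ 2.68306183e+01  1.75653056e+01  9.98248874e+01 -8.88640484e-04
  6.26059993e+01 -8.76884358e+00]
scoop [(0.91, [169, 1, 252, 68]), (0.64, [302, 99, 349, 144])]
tray [(0.88, [254, 56, 385, 189])]
```

View pics/wrist1.png

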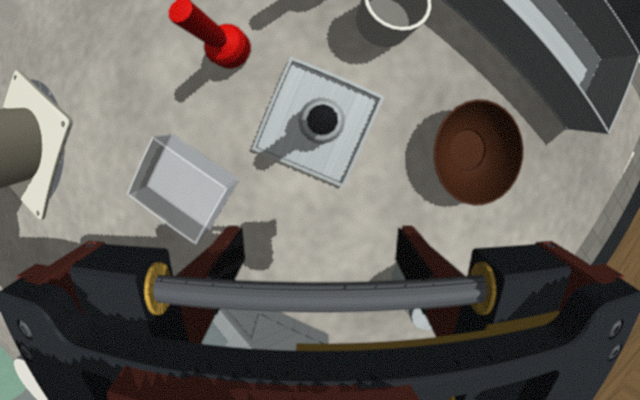

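```bash
cat >> h.py <<'E'
def fray(p,u,v):
    K=p['K'];a=np.array([(u-K[0,2])/K[0,0],(v-K[1,2])/K[1,1]]);th=np.hypot(*a)
    d=np.r_[a/max(th,1e-9)*np.sin(th),np.cos(th)];return p['T'][:3,3],p['T'][:3,:3]@d
def fatz(p,u,v,z):
    c,d=fray(p,u,v);return c+d*(z-c[2])/d[2]
E
python3 - <<'E'
from h import *
p=L('wrist1.pkl');i=p['img'];print(p['T'][:3,3])
g=i.astype(int).sum(2)
m=(g<120)[90:150,290:360]
n,lab,st,c=cv2.connectedComponentsWithStats(m.astype(np.uint8))
for a,b in zip(st,c): print(a,b+[290,90])
k=1+np.argmax(st[1:,4]);u,v=c[k]+[290,90]
crop(p,(290,90,360,150),'pics/w1c.png',10)
print('top',fatz(p,u,v,.18),'bowl',fatz(p,321.5,122,.05))
E
```

```text
[0.4598519  0.32048191 0.40873274]
[   0    0   70   60 3585] [325.01059972 119.45299861]
[ 18  16  29  28 615] [321.52357724 119.77398374]
top [0.46021371 0.32240511 0.18      ] bowl [0.46189778 0.32138548 0.05      ]
```

View pics/w1c.png

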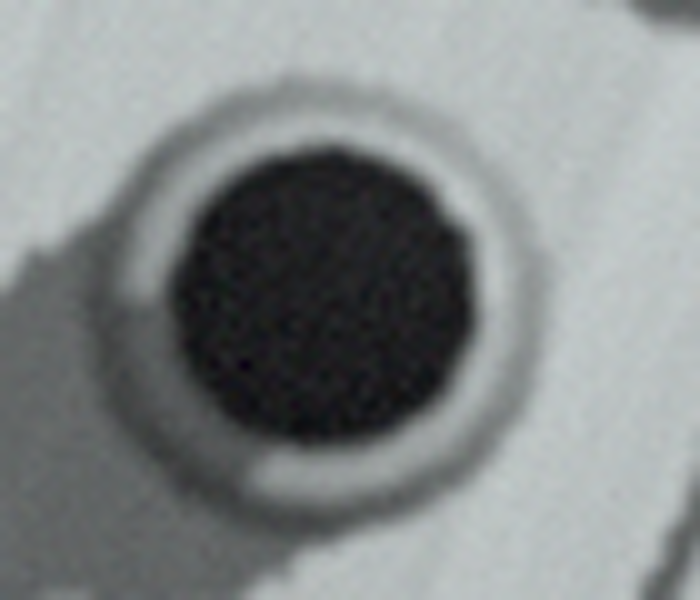

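```bash
python3 - <<'E'
from h import *
from bench import observe
go(observe(),[.4605,.322,.15])
E
```

```text
travel [119.7   1.7 -68.1]
```

{"api": "send_rows", "payload": {"deltas": [{"travel": [0, 0.5, -17], "turn": [0, 0, 0], "hand": -1}, {"travel": [0, 0.5, -17], "turn": [0, 0, 0], "hand": -1}, {"travel": [0, 0.5, -17], "turn": [0, 0, 0], "hand": -1}, {"travel": [0, 0.2, -17], "turn": [0, 0, 0], "hand": -1}, {"travel": [0, 0, 0], "turn": [0, 0, 0], "hand": -1}, {"travel": [0, 0, 0], "turn": [0, 0, 0], "hand": -1}, {"travel": [20, 0, 0], "turn": [0, 0, 0], "hand": -1}, {"travel": [20, 0, 0], "turn": [0, 0, 0], "hand": -1}]}}

```text
clock: 3.75
position: [0.4613, 0.3219, 0.2298]
tool_rot: [[0.002, 0.815, 0.579], [0.001, 0.579, -0.815], [-1.0, 0.002, 0.0]]
wrist_force: [0.3, 0.7, 0.1]
width: 0.0876
```

{"api": "send_rows", "payload": {"deltas": [{"travel": [20, 0, 0], "turn": [0, 0, 0], "hand": -1}, {"travel": [20, 0, 0], "turn": [0, 0, 0], "hand": -1}, {"travel": [20, 0, 0], "turn": [0, 0, 0], "hand": -1}, {"travel": [19.7, 0, 0], "turn": [0, 0, 0], "hand": -1}, {"travel": [0, 0, 0], "turn": [0, 0, 0], "hand": -1}, {"travel": [0, 0, 0], "turn": [0, 0, 0], "hand": -1}]}}

```text
clock: 4.35
position: [0.4609, 0.3216, 0.1501]
tool_rot: [[-0.0, 0.815, 0.579], [-0.0, 0.579, -0.815], [-1.0, -0.001, 0.0]]
wrist_force: [-0.3, -0.3, -0.1]
width: 0.0878
```

```bash
python3 - <<'E'
from h import *
from bench import observe, viewer
s=observe(); go(s,[.4605,.322,.15]); print(s['wrist_force'])
p=viewer.snapshot('wrist'); cv2.imwrite('pics/wrist2.png',p['img'][:,:,::-1])
p=viewer.snapshot('side'); crop(p,(200,60,320,190),'pics/side2.png',4)
E
```

```text
travel [ 0.1 -0.1 -0.6]
[-0.2561282  -0.27706693 -0.11116386]
```

View pics/wrist2.png

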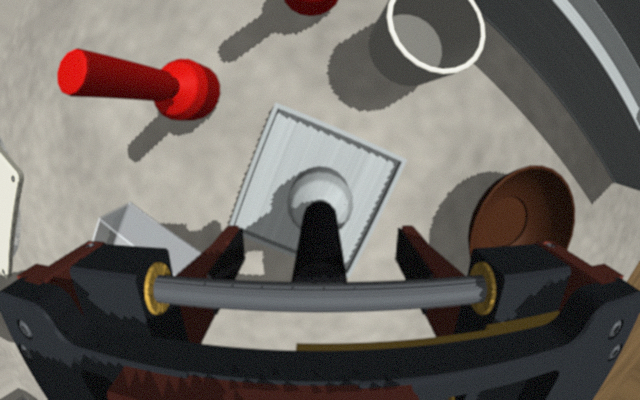

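View pics/side2.png

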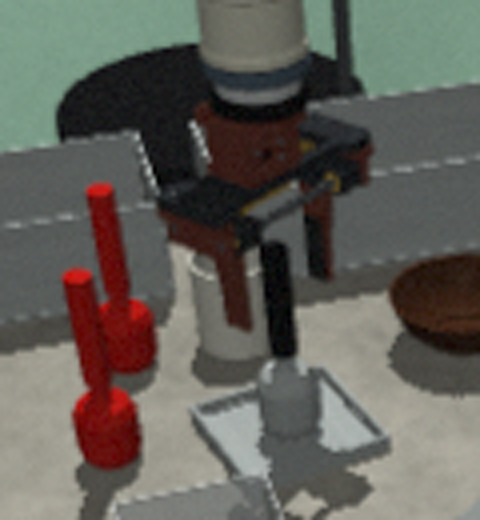

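{"api": "send_rows", "payload": {"deltas": [{"travel": [0, 0, 0], "turn": [0, 0, 0], "hand": 1}, {"travel": [0, 0, 0], "turn": [0, 0, 0], "hand": 1}, {"travel": [0, 0, 0], "turn": [0, 0, 0], "hand": 1}, {"travel": [0, 0, 0], "turn": [0, 0, 0], "hand": 1}, {"travel": [0, 0, 0], "turn": [0, 0, 0], "hand": 1}, {"travel": [0, 0, 0], "turn": [0, 0, 0], "hand": 1}, {"travel": [0, 0, 0], "turn": [0, 0, 0], "hand": 1}, {"travel": [0, 0, 0], "turn": [0, 0, 0], "hand": 1}, {"travel": [0, 0, 0], "turn": [0, 0, 0], "hand": 1}, {"travel": [0, 0, 0], "turn": [0, 0, 0], "hand": 1}], "grip_force": 30}}

```text
clock: 5.45
position: [0.4606, 0.3219, 0.1499]
tool_rot: [[-0.0, 0.815, 0.579], [-0.0, 0.579, -0.815], [-1.0, -0.0, -0.0]]
wrist_force: [-0.1, -0.2, -0.1]
width: 0.0237
```

{"api": "send_rows", "payload": {"deltas": [{"travel": [-3, 0, 0], "turn": [0, 0, 0], "hand": 1}, {"travel": [-8, 0, 0], "turn": [0, 0, 0], "hand": 1}, {"travel": [-15, 0, 0], "turn": [0, 0, 0], "hand": 1}, {"travel": [-20, 0, 0], "turn": [0, 0, 0], "hand": 1}, {"travel": [-20, 0, 0], "turn": [0, 0, 0], "hand": 1}, {"travel": [-20, 0, 0], "turn": [0, 0, 0], "hand": 1}, {"travel": [-20, 0, 0], "turn": [0, 0, 0], "hand": 1}, {"travel": [-15, 0, 0], "turn": [0, 0, 0], "hand": 1}, {"travel": [-9, 0, 0], "turn": [0, 0, 0], "hand": 1}, {"travel": [0, 0, 0], "turn": [0, 0, 0], "hand": 1}]}}

```text
clock: 6.45
position: [0.4611, 0.3223, 0.2815]
tool_rot: [[0.002, 0.815, 0.579], [0.001, 0.579, -0.815], [-1.0, 0.003, 0.0]]
wrist_force: [0.2, 0.4, -2.8]
width: 0.0237
```

```bash
python3 - <<'E'
from h import *
from bench import observe, viewer
s=observe(); go(s,[.6086,-.0156,.285]); print(s['wrist_force'],s['width'],s['position'],s['joints'].round(1))
E
```

```text
travel [ -3.7 -75.5 360.9]
[ 0.2179525   0.42383218 -2.78326025] 0.023653237717256966 [0.46114195 0.32229937 0.28146236] [33.7 16.6 99.6 -0.  63.7 -1.7]
```

{"api": "send_rows", "payload": {"deltas": [{"travel": [-1, -2, 10], "turn": [0, 0, 0], "hand": 1}, {"travel": [-1, -4.5, 20], "turn": [0, 0, 0], "hand": 1}, {"travel": [-1, -5, 25], "turn": [0, 0, 0], "hand": 1}, {"travel": [-1, -5, 25], "turn": [0, 0, 0], "hand": 1}, {"travel": [0, -5, 25], "turn": [0, 0, 0], "hand": 1}, {"travel": [0, -5, 25], "turn": [0, 0, 0], "hand": 1}, {"travel": [0, -5, 25], "turn": [0, 0, 0], "hand": 1}, {"travel": [0, -5, 25], "turn": [0, 0, 0], "hand": 1}, {"travel": [0, -5, 25], "turn": [0, 0, 0], "hand": 1}, {"travel": [0, -5, 25], "turn": [0, 0, 0], "hand": 1}, {"travel": [0, -5, 25], "turn": [0, 0, 0], "hand": 1}, {"travel": [0, -5, 25], "turn": [0, 0, 0], "hand": 1}]}}

```text
clock: 7.65
position: [0.5764, 0.0593, 0.2827]
tool_rot: [[-0.002, 0.815, 0.579], [-0.0, 0.579, -0.815], [-1.0, -0.002, -0.001]]
wrist_force: [-0.1, -0.0, -2.2]
width: 0.0237
```

{"api": "send_rows", "payload": {"deltas": [{"travel": [0, -5, 25], "turn": [0, 0, 0], "hand": 1}, {"travel": [0, -5, 25], "turn": [0, 0, 0], "hand": 1}, {"travel": [0, -5, 20], "turn": [0, 0, 0], "hand": 1}, {"travel": [0, -4, 11], "turn": [0, 0, 0], "hand": 1}, {"travel": [0, 0, 0], "turn": [0, 0, 0], "hand": 1}, {"travel": [0, 0, 0], "turn": [0, 0, 0], "hand": 1}, {"travel": [0, 0, 0], "turn": [0, 0, 0], "hand": 1}]}}

```text
clock: 8.35
position: [0.6077, -0.0152, 0.2838]
tool_rot: [[-0.001, 0.815, 0.58], [0.0, 0.58, -0.815], [-1.0, -0.0, -0.001]]
wrist_force: [-0.5, -0.5, -2.1]
width: 0.0237
```

```bash
python3 - <<'E'
from h import *
from bench import observe, viewer
s=observe(); go(s,[.6086,-.0156,.285]); print(s['wrist_force'],s['width'],s['position'],s['joints'].round(1))
for n in('side','top','wrist'):
    p=viewer.snapshot(n); cv2.imwrite(f'pics/{n}3.png',p['img'][:,:,::-1]); pickle.dump(p,open(f'{n}3.pkl','wb'))
    if n=='side': crop(p,(290,90,430,230),'pics/s3c.png',5)
E
```

```text
travel [-1.2  0.5  0.8]
[-0.5078057  -0.48759764 -2.08462328] 0.023666484370917295 [ 0.60773742 -0.01524328  0.28376967] [ -2.6  20.5  93.6   0.   66.  -38. ]
```

View pics/s3c.png

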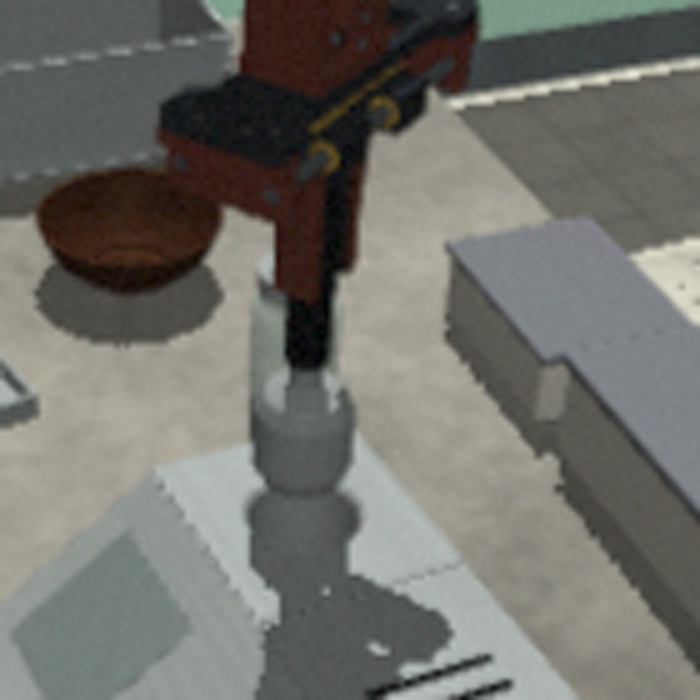

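View pics/wrist3.png

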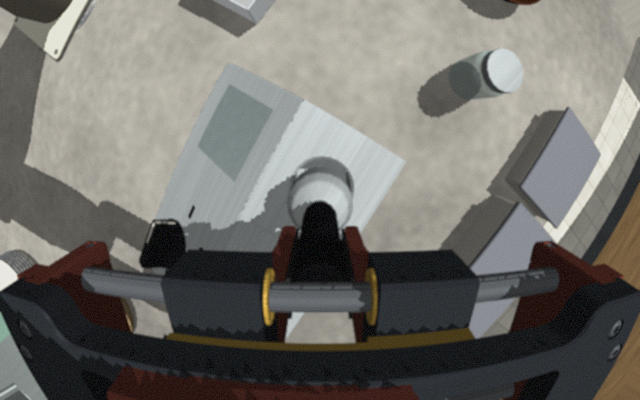

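View pics/top3.png

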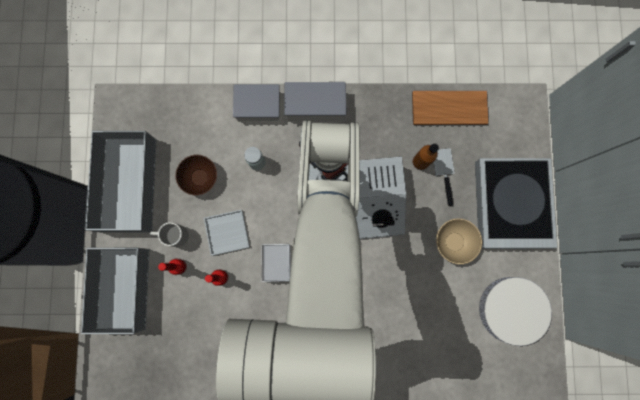

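```bash
cat >> h.py <<'E'
def fproj(p,X):
    T=np.linalg.inv(p['T']);q=(T[:3,:3]@np.atleast_2d(X).T).T+T[:3,3]
    rr=np.hypot(q[:,0],q[:,1]);th=np.arctan2(rr,q[:,2]);K=p['K']
    return np.c_[K[0,2]+K[0,0]*th*q[:,0]/rr,K[1,2]+K[1,1]*th*q[:,1]/rr]
E
python3 - <<'E'
from h import *
p=L('wrist3.pkl');a=np.linspace(0,2*np.pi,73)
w=np.array([.6086,-.0156]);yaw=.0844;o=np.array([.5528,-.1107])
C=np.c_[w[0]+.031*np.cos(a),w[1]+.031*np.sin(a),0*a+.111]
q=fproj(p,C)
R=np.array([[np.cos(yaw),-np.sin(yaw)],[np.sin(yaw),np.cos(yaw)]])
q2=fproj(p,[np.r_[R@[x,.16]+o,.111] for x in np.linspace(.0048,.1221,15)])
f=np.c_[.6077+.021*np.cos(a),-.0152+.021*np.sin(a),0*a+.136]
b=np.c_[.6077+.027*np.cos(a),-.0152+.027*np.sin(a),0*a+.18]
im=p['img'][:,:,::-1].copy();x0,y0=250,80;im=cv2.resize(im[y0:260,x0:430],None,fx=4,fy=4,interpolation=cv2.INTER_CUBIC)
for Q,c in((q,(0,0,255)),(q2,(0,255,0)),(fproj(p,f),(255,0,0)),(fproj(p,b),(0,255,255))):
    for u,v in Q: cv2.circle(im,(int((u-x0)*4+1.5),int((v-y0)*4+1.5)),1,c,-1)
cv2.imwrite('pics/w3o.png',im)
E
```

```text
(no output)
```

View pics/w3o.png

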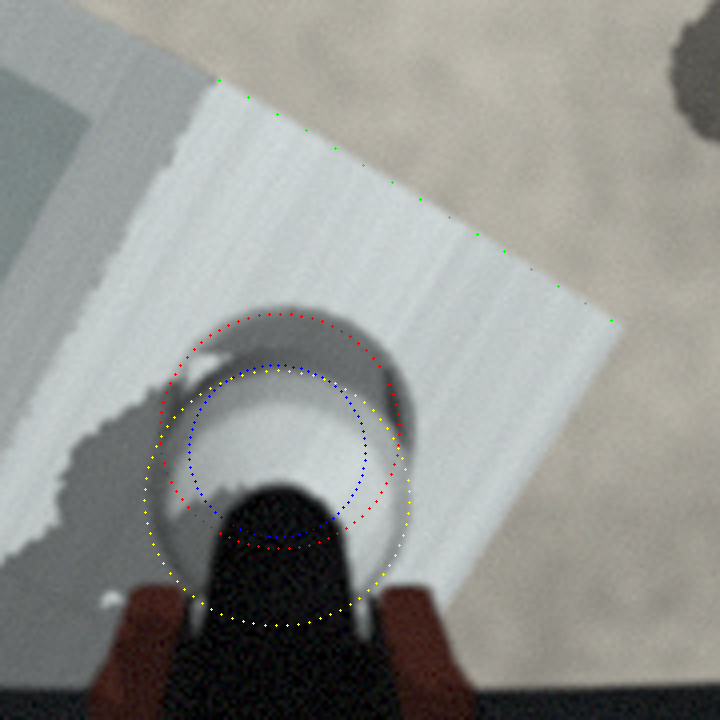

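{"api": "send_rows", "payload": {"deltas": [{"travel": [5, 1, -0.4], "turn": [0, 0, 0], "hand": 1}, {"travel": [10, 1, -0.4], "turn": [0, 0, 0], "hand": 1}, {"travel": [7, 0, 0], "turn": [0, 0, 0], "hand": 1}, {"travel": [0, 0, 0], "turn": [0, 0, 0], "hand": 1}, {"travel": [0, 0, 0], "turn": [0, 0, 0], "hand": 1}]}}

```text
clock: 9.0
position: [0.6092, -0.0142, 0.2615]
tool_rot: [[-0.001, 0.815, 0.579], [0.0, 0.579, -0.815], [-1.0, -0.001, -0.001]]
wrist_force: [-0.0, 0.6, -2.3]
width: 0.0238
```

```bash
python3 - <<'E'
from h import *
from bench import observe, viewer
s=observe(); print(s['wrist_force'],s['width'],s['position'])
p=viewer.snapshot('side'); crop(p,(320,150,400,220),'pics/s4c.png',9); pickle.dump(p,open('side4.pkl','wb'))
p=viewer.snapshot('wrist');pickle.dump(p,open('wrist4.pkl','wb'))
a=np.linspace(0,2*np.pi,73)
im=p['img'][:,:,::-1].copy();x0,y0=270,130;im=cv2.resize(im[y0:240,x0:390],None,fx=6,fy=6,interpolation=cv2.INTER_CUBIC)
x,y,z=s['position'];z-=.145
for (cx,cy),c in(((.6086,-.0156),(0,0,255)),((.6091,-.013),(0,255,0))):
    Q=fproj(p,np.c_[cx+.031*np.cos(a),cy+.031*np.sin(a),0*a+.111])
    for u,v in Q: cv2.circle(im,(int((u-x0)*6+2.5),int((v-y0)*6+2.5)),1,c,-1)
Q=fproj(p,np.c_[x+.027*np.cos(a),y+.027*np.sin(a),0*a+z+.03])
for u,v in Q: cv2.circle(im,(int((u-x0)*6+2.5),int((v-y0)*6+2.5)),1,(0,255,255),-1)
cv2.imwrite('pics/w4o.png',im)
E
```

```text
[-0.02501084  0.58762598 -2.27457088] 0.023826805674794366 [ 0.60919275 -0.01421293  0.26147241]
```

View pics/w4o.png

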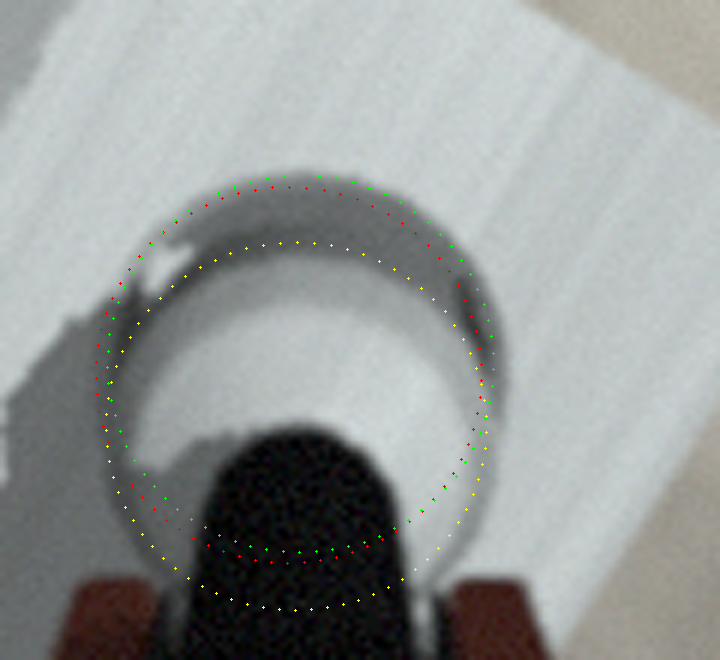

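View pics/s4c.png

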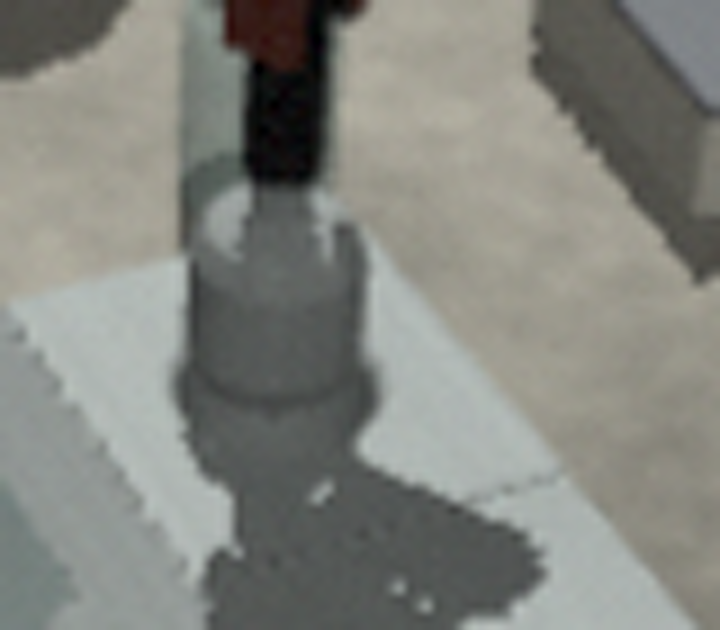

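{"api": "send_rows", "payload": {"deltas": [{"travel": [0, 1, -0.8], "turn": [0, 0, 0], "hand": 1}, {"travel": [5, 0, 0], "turn": [0, 0, 0], "hand": 1}, {"travel": [5, 0, 0], "turn": [0, 0, 0], "hand": 1}, {"travel": [3, 0, 0], "turn": [0, 0, 0], "hand": 1}, {"travel": [0, 0, 0], "turn": [0, 0, 0], "hand": 1}]}}

```text
clock: 9.6
position: [0.6093, -0.013, 0.2481]
tool_rot: [[-0.001, 0.815, 0.579], [0.0, 0.579, -0.815], [-1.0, -0.001, -0.001]]
wrist_force: [0.0, 0.0, -1.5]
width: 0.0236
```

{"api": "send_rows", "payload": {"deltas": [{"travel": [5, 0, 0], "turn": [0, 0, 0], "hand": 1}, {"travel": [5, 0, 0], "turn": [0, 0, 0], "hand": 1}, {"travel": [5, 0, 0], "turn": [0, 0, 0], "hand": 1}, {"travel": [5, 0, 0], "turn": [0, 0, 0], "hand": 1}, {"travel": [5, 0, 0], "turn": [0, 0, 0], "hand": 1}, {"travel": [0, 0, 0], "turn": [0, 0, 0], "hand": 1}]}}

```text
clock: 10.2
position: [0.6092, -0.013, 0.223]
tool_rot: [[-0.002, 0.815, 0.579], [0.0, 0.579, -0.815], [-1.0, -0.001, -0.001]]
wrist_force: [-0.6, 1.2, -2.3]
width: 0.0237
```

{"api": "send_rows", "payload": {"deltas": [{"travel": [5, 0, 0], "turn": [0, 0, 0], "hand": 1}, {"travel": [5, 0, 0], "turn": [0, 0, 0], "hand": 1}, {"travel": [5, 0, 0], "turn": [0, 0, 0], "hand": 1}, {"travel": [5, 0, 0], "turn": [0, 0, 0], "hand": 1}, {"travel": [5, 0, 0], "turn": [0, 0, 0], "hand": 1}, {"travel": [4, 0, 0], "turn": [0, 0, 0], "hand": 1}, {"travel": [0, 0, 0], "turn": [0, 0, 0], "hand": 1}]}}

```text
clock: 10.9
position: [0.6093, -0.013, 0.1942]
tool_rot: [[-0.001, 0.815, 0.579], [0.0, 0.579, -0.815], [-1.0, -0.001, -0.001]]
wrist_force: [-1.7, -0.5, -3.3]
width: 0.0238
```

{"api": "send_rows", "payload": {"deltas": [{"travel": [1, 0, 0], "turn": [0, 0, 0], "hand": 1}, {"travel": [1, 0, 0], "turn": [0, 0, 0], "hand": 1}, {"travel": [0.7, 0, 0], "turn": [0, 0, 0], "hand": 1}, {"travel": [0, 0, 0], "turn": [0, 0, 0], "hand": 1}]}}

```text
clock: 11.3
position: [0.6097, -0.013, 0.1923]
tool_rot: [[0.0, 0.815, 0.579], [0.0, 0.579, -0.815], [-1.0, 0.0, 0.0]]
wrist_force: [-0.1, -0.2, -2.1]
width: 0.0239
```

{"api": "send_rows", "payload": {"deltas": [{"travel": [0.7, 0, 0], "turn": [0, 0, 0], "hand": 1}, {"travel": [0.5, 0, 0], "turn": [0, 0, 0], "hand": 1}, {"travel": [0, 0, 0], "turn": [0, 0, 0], "hand": 1}, {"travel": [0, 0, 0], "turn": [0, 0, 0], "hand": 1}]}}

```text
clock: 11.7
position: [0.61, -0.013, 0.1919]
tool_rot: [[0.001, 0.815, 0.579], [-0.0, 0.579, -0.815], [-1.0, 0.001, 0.001]]
wrist_force: [-2.5, -0.4, 5.4]
width: 0.0238
```

{"api": "send_rows", "payload": {"deltas": [{"travel": [0, 0, 0], "turn": [0, 0, 0], "hand": 0.3}, {"travel": [0, 0, 0], "turn": [0, 0, 0], "hand": 0}, {"travel": [0, 0, 0], "turn": [0, 0, 0], "hand": -0.5}, {"travel": [0, 0, 0], "turn": [0, 0, 0], "hand": -1}, {"travel": [0, 0, 0], "turn": [0, 0, 0], "hand": -1}, {"travel": [0, 0, 0], "turn": [0, 0, 0], "hand": -1}, {"travel": [0, 0, 0], "turn": [0, 0, 0], "hand": -1}, {"travel": [0, 0, 0], "turn": [0, 0, 0], "hand": -1}, {"travel": [0, 0, 0], "turn": [0, 0, 0], "hand": -1}]}}

```text
clock: 12.6
position: [0.6097, -0.013, 0.1911]
tool_rot: [[-0.0, 0.815, 0.579], [0.0, 0.579, -0.815], [-1.0, -0.0, -0.0]]
wrist_force: [-0.0, -0.2, 0.0]
width: 0.0873
```

```bash
python3 - <<'E'
from h import *
from bench import observe, viewer
s=observe(); print(s['wrist_force'],s['width'],s['position'])
p=viewer.snapshot('side'); crop(p,(310,110,410,230),'pics/s5c.png',5)
p=viewer.snapshot('wrist');crop(p,(220,100,420,260),'pics/w5c.png',4)
E
```

```text
[-0.02649636 -0.21946403  0.01437546] 0.08734513028289137 [ 0.6097191  -0.01297482  0.19107693]
```

View pics/s5c.png

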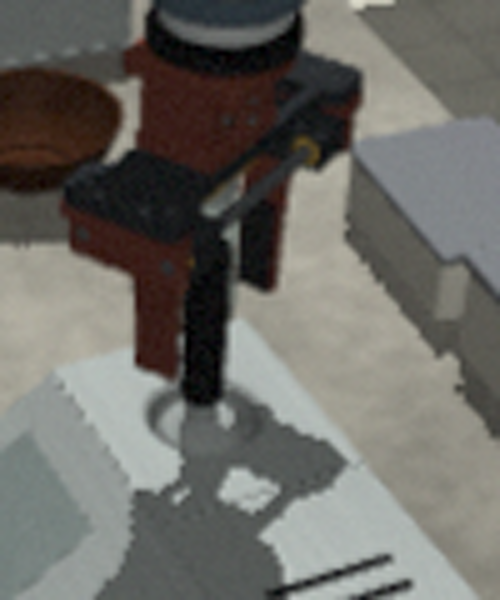

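View pics/w5c.png

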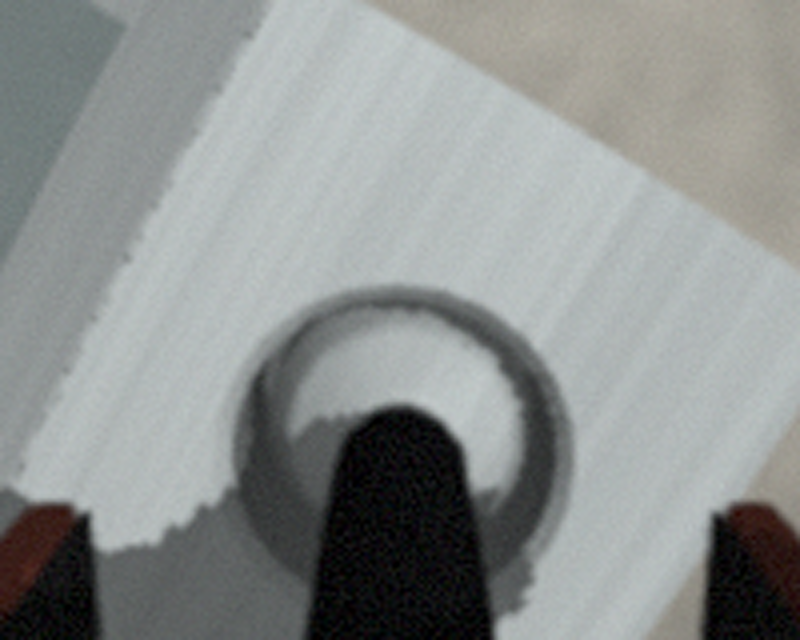

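{"api": "send_rows", "payload": {"deltas": [{"travel": [-10, 0, 0], "turn": [0, 0, 0], "hand": -1}, {"travel": [-20, 0, 0], "turn": [0, 0, 0], "hand": -1}, {"travel": [-20, 0, 0], "turn": [0, 0, 0], "hand": -1}, {"travel": [-20, 0, 0], "turn": [0, 0, 0], "hand": -1}, {"travel": [-20, 0, 0], "turn": [0, 0, 0], "hand": -1}, {"travel": [-20, 0, 0], "turn": [0, 0, 0], "hand": -1}, {"travel": [0, 0, 0], "turn": [0, 0, 0], "hand": -1}]}}

```text
clock: 13.4
position: [0.6113, -0.0131, 0.3047]
tool_rot: [[0.006, 0.815, 0.579], [-0.0, 0.579, -0.815], [-1.0, 0.005, 0.004]]
wrist_force: [0.6, -0.5, -0.2]
width: 0.0879
```

{"api": "send_rows", "payload": {"deltas": [{"travel": [0, -25.8, 7.5], "turn": [0, 0, 0], "hand": -1}, {"travel": [0, -25.8, 7.5], "turn": [0, 0, 0], "hand": -1}, {"travel": [0, -25.8, 7.5], "turn": [0, 0, 0], "hand": -1}, {"travel": [0, -25.8, 7.5], "turn": [0, 0, 0], "hand": -1}, {"travel": [0, -25.8, 7.5], "turn": [0, 0, 0], "hand": -1}, {"travel": [0, -25.8, 7.5], "turn": [0, 0, 0], "hand": -1}, {"travel": [0, -25.8, 7.5], "turn": [0, 0, 0], "hand": -1}, {"travel": [0, -25.8, 7.5], "turn": [0, 0, 0], "hand": -1}, {"travel": [0, -25.8, 7.5], "turn": [0, 0, 0], "hand": -1}, {"travel": [0, -25.8, 7.5], "turn": [0, 0, 0], "hand": -1}, {"travel": [0, -25.8, 7.5], "turn": [0, 0, 0], "hand": -1}, {"travel": [0, -25.8, 7.5], "turn": [0, 0, 0], "hand": -1}]}}

```text
clock: 14.6
position: [0.4084, -0.2662, 0.3004]
tool_rot: [[-0.001, 0.815, 0.579], [0.0, 0.579, -0.815], [-1.0, -0.0, -0.001]]
wrist_force: [1.2, -0.3, 0.0]
width: 0.0878
```

{"api": "send_rows", "payload": {"deltas": [{"travel": [0, 0, 0], "turn": [7.65, 0, 0], "hand": -1}, {"travel": [0, 0, 0], "turn": [7.65, 0, 0], "hand": -1}, {"travel": [0, 0, 0], "turn": [7.65, 0, 0], "hand": -1}, {"travel": [0, 0, 0], "turn": [7.65, 0, 0], "hand": -1}, {"travel": [0, 0, 0], "turn": [0, 0, 7], "hand": -1}, {"travel": [0, 0, 0], "turn": [0, 0, 7], "hand": -1}, {"travel": [0, 0, 0], "turn": [0, 0, 7], "hand": -1}, {"travel": [0, 0, 0], "turn": [0, 0, 7], "hand": -1}, {"travel": [0, 0, 0], "turn": [0, 0, 7], "hand": -1}, {"travel": [0, 0, 0], "turn": [0, 0, 0], "hand": -1}, {"travel": [0, 0, 0], "turn": [0, 0, 0], "hand": -1}]}}

```text
clock: 15.7
position: [0.4088, -0.2658, 0.3004]
tool_rot: [[0.564, 0.822, 0.082], [0.048, 0.066, -0.997], [-0.825, 0.566, -0.002]]
wrist_force: [0.7, -0.4, 0.2]
width: 0.0879
```

```bash
python3 - <<'E'
from h import *
from bench import observe, viewer
s=observe(); print(s['wrist_force'],s['position'],s['joints'].round(1));print(s['tool_rot'].round(4))
go(s,[.41,-.266,.207])
for n in('top','side','wrist'):
    p=viewer.snapshot(n); cv2.imwrite(f'pics/{n}6.png',p['img'][:,:,::-1]); pickle.dump(p,open(f'{n}6.pkl','wb'))
E
```

```text
[ 0.66433319 -0.40957345  0.1722775 ] [ 0.40876599 -0.26575394  0.30041497] [-50.4   1.6 122.7  43.   43.  -84. ]
[[ 0.5636  0.8219  0.0821]
 [ 0.0483  0.0665 -0.9966]
 [-0.8246  0.5657 -0.0022]]
travel [ 77.7 -51.8   0.6]
```

View pics/wrist6.png

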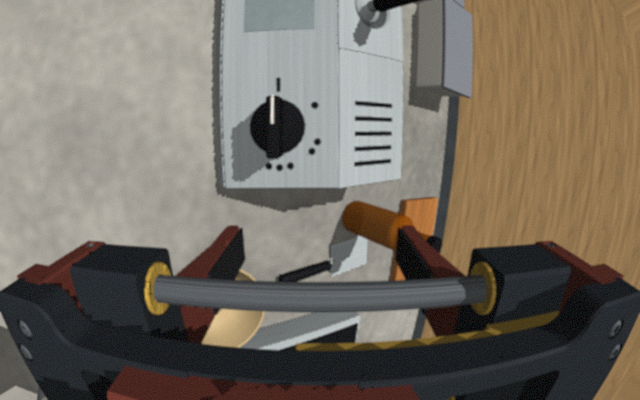

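View pics/side6.png

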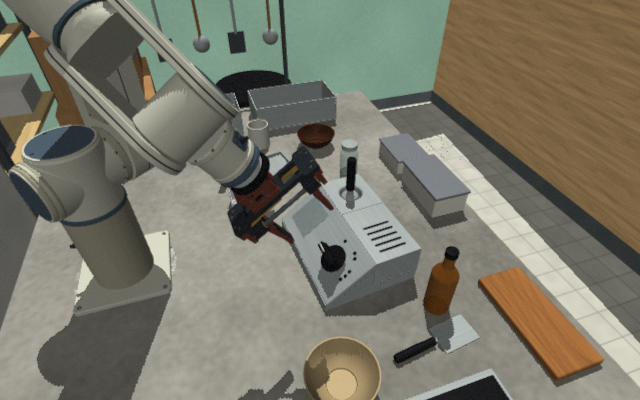

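```bash
python3 - <<'E'
from h import *
p=L('wrist6.pkl')
crop(p,(235,65,345,185),'pics/w6c.png',6)
crop(p,(215,0,415,200),'pics/w6d.png',3.5)
E
```

```text
(no output)
```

View pics/w6c.png

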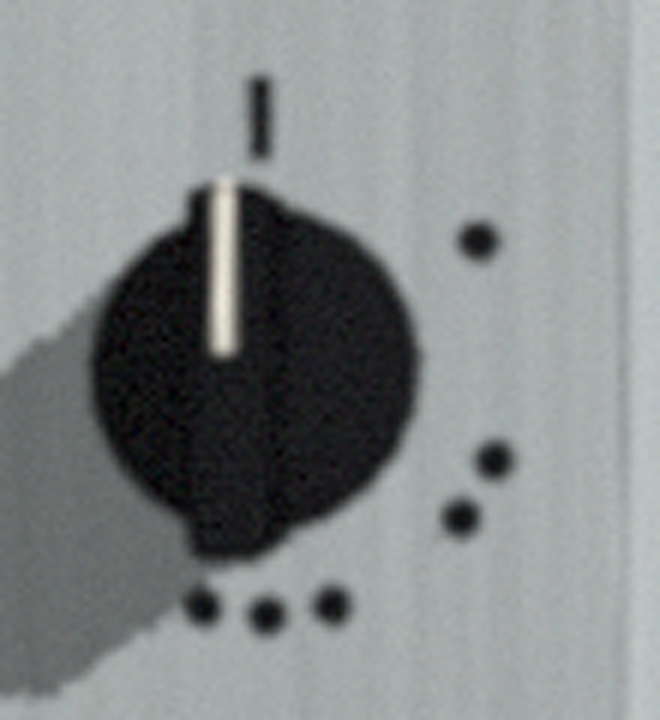

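```bash
cat > fit2.py <<'E'
from h import *
from scipy.optimize import least_squares
p=L('wrist6.pkl');W=lambda x,y:((x+.5)/6-.5+235,(y+.5)/6-.5+65)
import fit
ob=np.array([W(478,240),W(477,489),W(267,614),W(260,117)])
def mod(q,dz=0): return fit.model(np.r_[q[:3],0,0,0,0])[:4]+[0,0,dz]
f=least_squares(lambda q:(fproj(p,mod(q))-ob).ravel(),[.553,-.11,.08])
f2=least_squares(lambda q:(fproj(p,mod(q,q[3]))-ob).ravel(),[.553,-.11,.08,0])
for g in(f,f2):
    q=g.x;print('wrist',q.round(4),np.degrees(q[2]).round(2),g.fun.round(2))
q=f.x
R=np.array([[np.cos(q[2]),-np.sin(q[2]),0],[np.sin(q[2]),np.cos(q[2]),0],[0,0,1]])
k=R@fit.K+[q[0],q[1],0];n=R@[-fit.sn,0,fit.c];top=k+.05*n;print('top',top.round(4))
bx=R@[0,1,0]
print('bar ends pred',[(np.array(u)-[235,65])*6 for u in fproj(p,[top+.035*bx,top,top-.035*bx])])
E
python3 fit2.py | tail -5
```

```text
tray [0.38112056 0.36060836 0.014     ]
wrist [ 0.5541 -0.11    0.0833] 4.77 [ 0.03 -0.15  0.22 -0.04 -0.26 -0.17 -0.02  0.37]
wrist [ 0.5538 -0.11    0.0833  0.0006] 4.77 [ 0.07 -0.18  0.26  0.   -0.29 -0.1  -0.05  0.29]
top [ 0.4739 -0.197   0.109 ]
bar ends pred [array([218.91736863, 176.47665864]), array([220.45932854, 367.63709132]), array([223.98047022, 558.29125507])]
```

```bash
cat > kn.py <<'E'
from h import *
yaw=np.radians(4.8);c,sn=np.cos(np.radians(35)),np.sin(np.radians(35))
Rz=np.array([[np.cos(yaw),-np.sin(yaw),0],[np.sin(yaw),np.cos(yaw),0],[0,0,1]])
n=Rz@[-sn,0,c];up=Rz@[c,0,sn];top=np.array([.4739,-.197,.109])
def rot(deg): 
    R0=np.c_[-n,up,np.cross(-n,up)]
    from scipy.spatial.transform import Rotation as Ro
    return R0@Ro.from_euler('x',deg,degrees=True).as_matrix()
def st(s,deg=0):
    R=s['tool_rot'];d=s['position']-top
    R0=rot(0);print('clk',round(s['clock'],2),'pos in knob frame (x depth,up,right) mm',(R0.T@d*1e3).round(2),'F knobframe',(R0.T@s['wrist_force']).round(1),'w',round(s['width']*1e3,1),'j',s['joints'].round(1))
    from scipy.spatial.transform import Rotation as Ro
    print('rot rel',Ro.from_matrix(R0.T@R).as_rotvec(degrees=True).round(2),'T',(R0.T@s['ft_torque']).round(2))
E
python3 - <<'E'
from kn import *
from bench import observe
s=observe();st(s);go(s,top+.06*n,rot(0))
E
```

```text
clk 15.85 pos in knob frame (x depth,up,right) mm [-197.3    53.69   63.17] F knobframe [ 0.6  0.5 -0.1] w 87.8 j [-50.3   1.6 122.6  43.1  43.  -84.2]
rot rel [-0.06  0.05 -0.41] T [-0.02 -0.03 -0.33]
travel [137.7 -52.6 -63.1]
turn [ 0.06 -0.05  0.41]
```

{"api": "send_rows", "payload": {"deltas": [{"travel": [13.8, -5.3, -6.3], "turn": [0, 0, 0.4], "hand": -1}, {"travel": [13.8, -5.3, -6.3], "turn": [0, 0, 0], "hand": -1}, {"travel": [13.8, -5.3, -6.3], "turn": [0, 0, 0], "hand": -1}, {"travel": [13.8, -5.3, -6.3], "turn": [0, 0, 0], "hand": -1}, {"travel": [13.8, -5.3, -6.3], "turn": [0, 0, 0], "hand": -1}, {"travel": [13.8, -5.3, -6.3], "turn": [0, 0, 0], "hand": -1}, {"travel": [13.8, -5.3, -6.3], "turn": [0, 0, 0], "hand": -1}, {"travel": [13.8, -5.3, -6.3], "turn": [0, 0, 0], "hand": -1}, {"travel": [13.8, -5.3, -6.3], "turn": [0, 0, 0], "hand": -1}, {"travel": [13.5, -5, -6.3], "turn": [0, 0, 0], "hand": -1}, {"travel": [0, 0, 0], "turn": [0, 0, 0], "hand": -1}, {"travel": [0, 0, 0], "turn": [0, 0, 0], "hand": -1}]}}

```text
clock: 17.05
position: [0.4408, -0.1993, 0.1582]
tool_rot: [[0.572, 0.816, 0.086], [0.05, 0.07, -0.996], [-0.819, 0.574, -0.001]]
wrist_force: [-1.3, 1.1, -0.4]
width: 0.0876
```

```bash
python3 - <<'E'
from kn import *
from bench import observe,viewer
s=observe();st(s);go(s,top-.004*n,rot(0))
p=viewer.snapshot('wrist'); cv2.imwrite('pics/w7.png',p['img'][:,:,::-1])
p=viewer.snapshot('side'); crop(p,(260,120,440,300),'pics/s7.png',4)
E
```

```text
clk 17.05 pos in knob frame (x depth,up,right) mm [-59.34   1.    -0.5 ] F knobframe [-0.4 -1.2 -1.2] w 87.6 j [ -39.7   17.3  131.9   80.5   24.2 -118.5]
rot rel [-0.07  0.13  0.06] T [-0.07 -0.07 -0.33]
travel [63.3 -1.1  0.6]
turn [ 0.07 -0.13 -0.06]
```

View pics/w7.png

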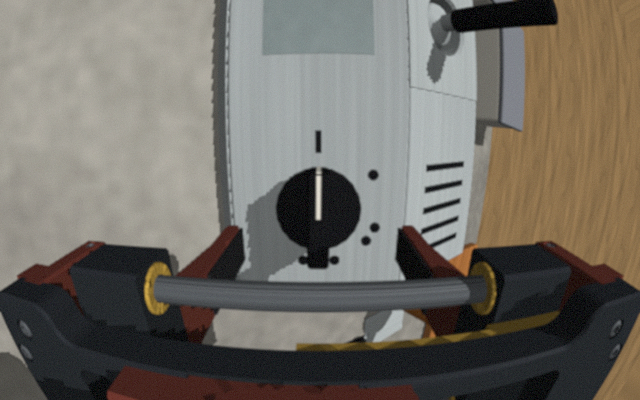

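View pics/s7.png

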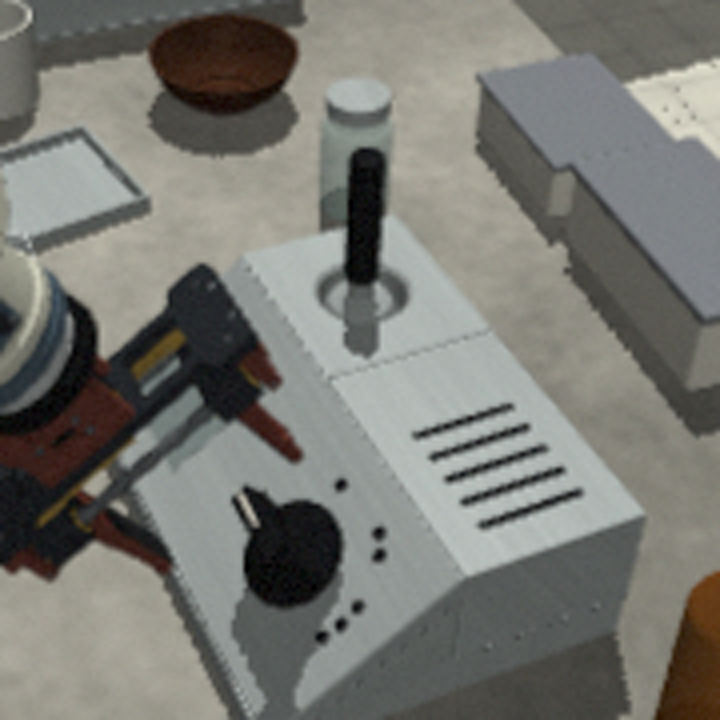

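{"api": "send_rows", "payload": {"deltas": [{"travel": [8, -0.5, 0.3], "turn": [0, 0, 0], "hand": -1}, {"travel": [8, -0.3, 0], "turn": [0, 0, 0], "hand": -1}, {"travel": [8, 0, 0], "turn": [0, 0, 0], "hand": -1}, {"travel": [6, 0, 0], "turn": [0, 0, 0], "hand": -1}, {"travel": [0, 0, 0], "turn": [0, 0, 0], "hand": -1}]}}

```text
clock: 17.65
position: [0.4571, -0.1989, 0.1335]
tool_rot: [[0.573, 0.815, 0.084], [0.049, 0.069, -0.996], [-0.818, 0.575, -0.0]]
wrist_force: [0.0, 0.3, -0.6]
width: 0.0877
```

```bash
python3 - <<'E'
from kn import *
from bench import observe,viewer
s=observe();st(s);go(s,top-.004*n,rot(0))
E
```

```text
clk 17.65 pos in knob frame (x depth,up,right) mm [-29.71   0.2    0.5 ] F knobframe [ 0.5 -0.3 -0.3] w 87.7 j [ -38.    21.7  131.1   90.2   23.  -127.4]
rot rel [-0.02  0.03  0.12] T [-0.06 -0.08 -0.32]
travel [33.7 -0.3 -0.5]
turn [ 0.02 -0.03 -0.12]
```

{"api": "send_rows", "payload": {"deltas": [{"travel": [6, -0.2, -0.2], "turn": [1.5, 0, 0], "hand": -1}, {"travel": [6, 0, 0], "turn": [1.5, 0, 0], "hand": -1}, {"travel": [6, 0, 0], "turn": [0, 0, 0], "hand": -1}, {"travel": [6, 0, 0], "turn": [0, 0, 0], "hand": -1}, {"travel": [5, 0, 0], "turn": [0, 0, 0], "hand": -1}, {"travel": [0, 0, 0], "turn": [0, 0, 0], "hand": -1}, {"travel": [0, 0, 0], "turn": [0, 0, 0], "hand": -1}]}}

```text
clock: 18.35
position: [0.473, -0.1969, 0.1095]
tool_rot: [[0.573, 0.819, 0.041], [0.049, 0.016, -0.999], [-0.818, 0.574, -0.031]]
wrist_force: [-0.1, 0.5, -0.5]
width: 0.0877
```

```bash
python3 - <<'E'
from kn import *
from bench import observe,viewer
s=observe();st(s);go(s,top-.001*n,rot(0))
p=viewer.snapshot('wrist'); cv2.imwrite('pics/w8.png',p['img'][:,:,::-1])
p=viewer.snapshot('side'); crop(p,(260,170,420,300),'pics/s8.png',5)
E
```

```text
clk 18.35 pos in knob frame (x depth,up,right) mm [-0.91 -0.47 -0.14] F knobframe [ 0.3 -0.3 -0.5] w 87.7 j [ -36.2   25.9  130.    99.1   22.5 -132.3]
rot rel [2.99 0.05 0.09] T [-0.01 -0.05 -0.35]
travel [1.9 0.5 0.1]
turn [-2.99 -0.05 -0.09]
```

View pics/w8.png

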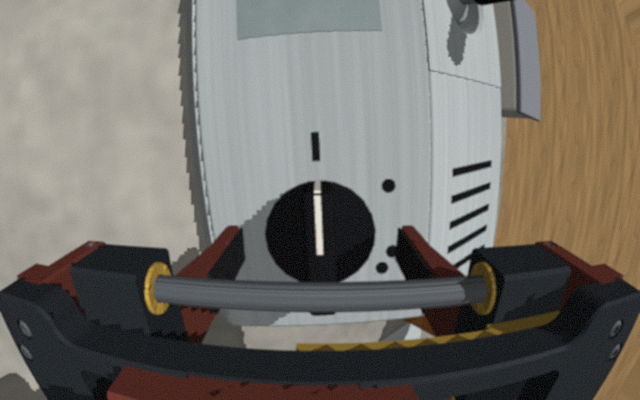

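View pics/s8.png

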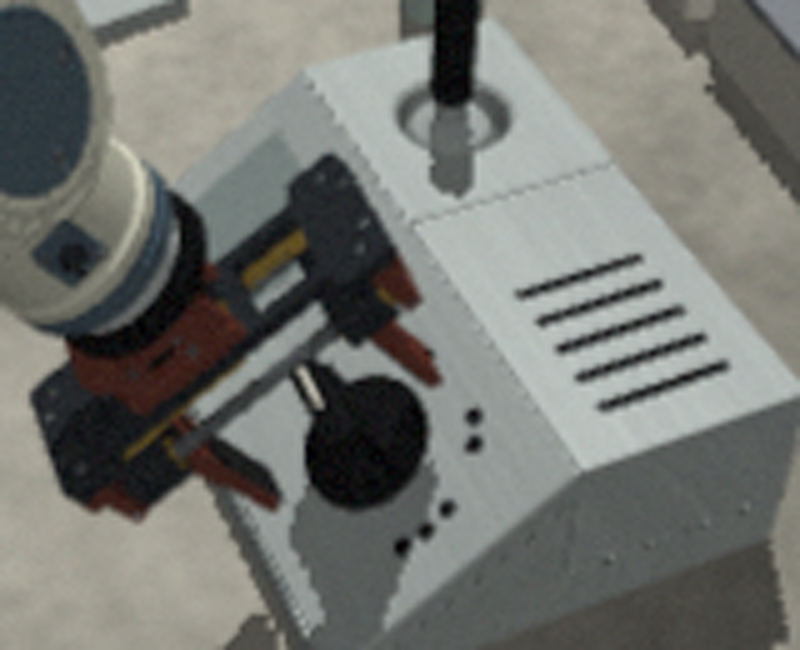

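{"api": "send_rows", "payload": {"deltas": [{"travel": [2, 0.5, 0], "turn": [0, 0, 0], "hand": 0.5}, {"travel": [0, 0, 0], "turn": [0, 0, 0], "hand": 1}, {"travel": [0, 0, 0], "turn": [0, 0, 0], "hand": 1}, {"travel": [0, 0, 0], "turn": [0, 0, 0], "hand": 1}, {"travel": [0, 0, 0], "turn": [0, 0, 0], "hand": 1}, {"travel": [0, 0, 0], "turn": [0, 0, 0], "hand": 1}, {"travel": [0, 0, 0], "turn": [0, 0, 0], "hand": 1}, {"travel": [0, 0, 0], "turn": [0, 0, 0], "hand": 1}, {"travel": [0, 0, 0], "turn": [0, 0, 0], "hand": 1}, {"travel": [0, 0, 0], "turn": [0, 0, 0], "hand": 1}], "grip_force": 40}}

```text
clock: 19.45
position: [0.4744, -0.1968, 0.1078]
tool_rot: [[0.572, 0.819, 0.041], [0.049, 0.016, -0.999], [-0.819, 0.574, -0.031]]
wrist_force: [-1.3, -0.5, -0.3]
width: 0.0157
```

```bash
python3 - <<'E'
from kn import *
from bench import observe,viewer
s=observe();st(s)
E
```

```text
clk 19.45 pos in knob frame (x depth,up,right) mm [ 1.32 -0.25 -0.13] F knobframe [-0.5 -1.3  0.4] w 15.7 j [ -36.1   26.2  129.9   99.6   22.4 -132.7]
rot rel [2.99 0.04 0.06] T [-0.08 -0.14 -0.52]
```

{"api": "send_rows", "payload": {"deltas": [{"travel": [2, 0, 0], "turn": [0, 0, 0], "hand": 1}, {"travel": [2, 0, 0], "turn": [0, 0, 0], "hand": 1}, {"travel": [2, 0, 0], "turn": [0, 0, 0], "hand": 1}, {"travel": [1.3, 0, 0], "turn": [0, 0, 0], "hand": 1}, {"travel": [0, 0, 0], "turn": [0, 0, 0], "hand": 1}, {"travel": [0, 0, 0], "turn": [0, 0, 0], "hand": 1}]}}

```text
clock: 20.05
position: [0.4786, -0.1964, 0.1018]
tool_rot: [[0.572, 0.819, 0.041], [0.049, 0.016, -0.999], [-0.819, 0.574, -0.031]]
wrist_force: [-5.0, -1.3, 6.6]
width: 0.016
```

```bash
python3 - <<'E'
from kn import *
from bench import observe,viewer
s=observe();st(s)
E
```

```text
clk 20.05 pos in knob frame (x depth,up,right) mm [ 8.66 -0.25 -0.16] F knobframe [-8.3 -0.4  0.9] w 16.0 j [ -35.6   27.2  129.5  101.8   22.4 -134.6]
rot rel [3.   0.04 0.06] T [-0.05 -0.24 -0.55]
```

{"api": "send_rows", "payload": {"deltas": [{"travel": [0, 0, 0], "turn": [3, 0, 0], "hand": 1}, {"travel": [0, 0, 0], "turn": [3, 0, 0], "hand": 1}, {"travel": [0, 0, 0], "turn": [3, 0, 0], "hand": 1}, {"travel": [0, 0, 0], "turn": [3, 0, 0], "hand": 1}, {"travel": [0, 0, 0], "turn": [0, 0, 0], "hand": 1}]}}

```text
clock: 20.55
position: [0.4786, -0.1965, 0.1018]
tool_rot: [[0.572, 0.809, -0.131], [0.049, -0.193, -0.98], [-0.819, 0.555, -0.15]]
wrist_force: [-4.6, -0.7, 5.7]
width: 0.0157
```

```bash
python3 - <<'E'
from kn import *
from bench import observe,viewer
s=observe();st(s)
E
```

```text
clk 20.55 pos in knob frame (x depth,up,right) mm [ 8.59 -0.24 -0.15] F knobframe [-7.4 -0.5  0.3] w 15.7 j [ -35.6   27.2  129.5  101.7   22.4 -122.5]
rot rel [15.07  0.05  0.06] T [-0.27 -0.2  -0.51]
```

{"api": "send_rows", "payload": {"deltas": [{"travel": [0, 0, 0], "turn": [5, 0, 0], "hand": 1}, {"travel": [0, 0, 0], "turn": [5, 0, 0], "hand": 1}, {"travel": [0, 0, 0], "turn": [5, 0, 0], "hand": 1}, {"travel": [0, 0, 0], "turn": [5, 0, 0], "hand": 1}, {"travel": [0, 0, 0], "turn": [5, 0, 0], "hand": 1}, {"travel": [0, 0, 0], "turn": [5, 0, 0], "hand": 1}, {"travel": [0, 0, 0], "turn": [5, 0, 0], "hand": 1}, {"travel": [0, 0, 0], "turn": [5, 0, 0], "hand": 1}, {"travel": [0, 0, 0], "turn": [5, 0, 0], "hand": 1}, {"travel": [0, 0, 0], "turn": [0, 0, 0], "hand": 1}]}}

```text
clock: 21.55
position: [0.4786, -0.1965, 0.1019]
tool_rot: [[0.573, 0.479, -0.666], [0.049, -0.83, -0.555], [-0.818, 0.286, -0.499]]
wrist_force: [-4.3, -1.0, 5.8]
width: 0.0158
```

```bash
python3 - <<'E'
from kn import *
from bench import observe,viewer
s=observe();st(s)
p=viewer.snapshot('side'); crop(p,(260,170,420,300),'pics/s9.png',5)
p=viewer.snapshot('wrist'); cv2.imwrite('pics/w9.png',p['img'][:,:,::-1])
E
```

```text
clk 21.55 pos in knob frame (x depth,up,right) mm [ 8.58 -0.19 -0.07] F knobframe [-7.3 -0.2  0.6] w 15.8 j [-35.6  27.2 129.5 101.8  22.4 -77.4]
rot rel [6.016e+01 6.000e-02 5.000e-02] T [-0.03 -0.25 -0.57]
```

View pics/s9.png

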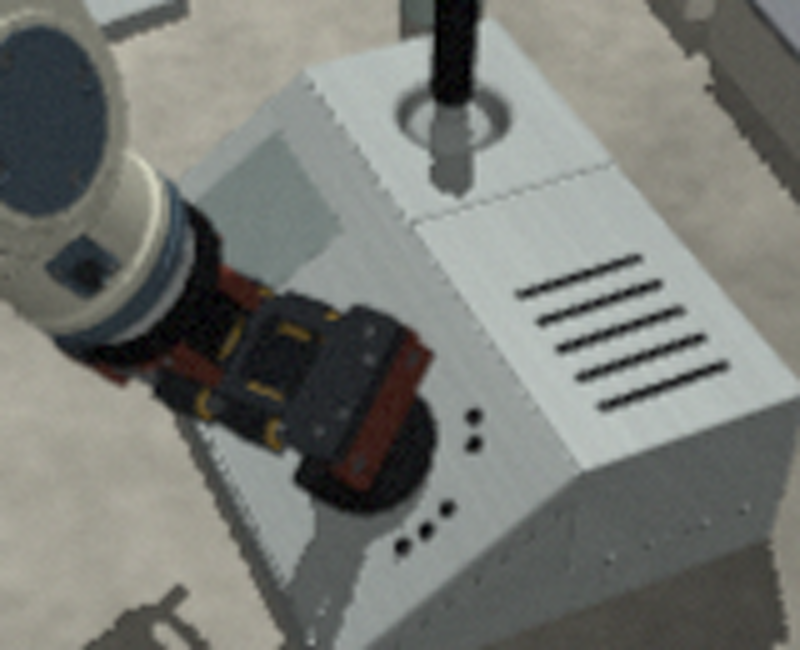

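View pics/w9.png

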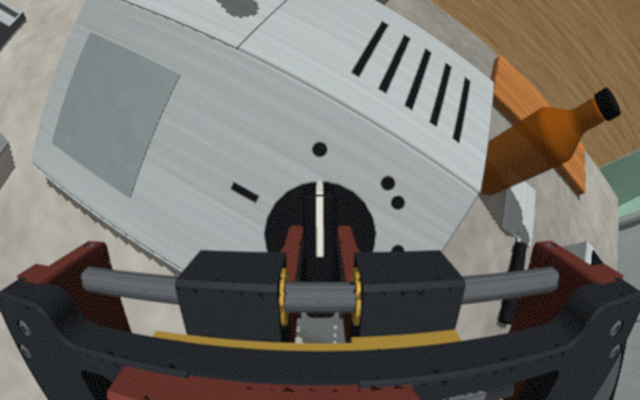

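{"api": "send_rows", "payload": {"deltas": [{"travel": [-1, 0, 0], "turn": [5, 0, 0], "hand": 1}, {"travel": [-1, 0, 0], "turn": [5, 0, 0], "hand": 1}, {"travel": [-1, 0, 0], "turn": [5, 0, 0], "hand": 1}, {"travel": [-1, 0, 0], "turn": [5, 0, 0], "hand": 1}, {"travel": [-1, 0, 0], "turn": [5, 0, 0], "hand": 1}, {"travel": [-1, 0, 0], "turn": [5, 0, 0], "hand": 1}, {"travel": [-1, 0, 0], "turn": [5, 0, 0], "hand": 1}, {"travel": [-0.3, 0, 0], "turn": [5, 0, 0], "hand": 1}, {"travel": [0, 0, 0], "turn": [5, 0, 0], "hand": 1}, {"travel": [0, 0, 0], "turn": [5, 0, 0], "hand": 1}, {"travel": [0, 0, 0], "turn": [5, 0, 0], "hand": 1}, {"travel": [0, 0, 0], "turn": [0, 0, 0], "hand": 1}]}}

```text
clock: 22.85
position: [0.4745, -0.197, 0.1077]
tool_rot: [[0.572, -0.27, -0.774], [0.049, -0.932, 0.36], [-0.819, -0.244, -0.52]]
wrist_force: [-3.6, -1.7, 2.6]
width: 0.0159
```

{"api": "send_rows", "payload": {"deltas": [{"travel": [0, 0, 0], "turn": [4.5, 0, 0], "hand": 1}, {"travel": [0, 0, 0], "turn": [0, 0, 0], "hand": 1}, {"travel": [0, 0, 0], "turn": [0, 0, 0], "hand": 1}]}}

```text
clock: 23.15
position: [0.4745, -0.197, 0.1077]
tool_rot: [[0.572, -0.326, -0.752], [0.048, -0.902, 0.428], [-0.819, -0.282, -0.501]]
wrist_force: [-3.5, -1.9, 2.4]
width: 0.0157
```

```bash
python3 - <<'E'
from kn import *
from bench import observe,viewer
s=observe();st(s)
p=viewer.snapshot('wrist'); cv2.imwrite('pics/w10.png',p['img'][:,:,::-1])
E
```

```text
clk 23.15 pos in knob frame (x depth,up,right) mm [ 1.36 -0.25  0.04] F knobframe [-4.  -1.6  1.6] w 15.7 j [-36.1  26.2 129.8  99.7  22.4 -16.4]
rot rel [1.1933e+02 7.0000e-02 1.0000e-02] T [ 0.12 -0.43 -0.77]
```

View pics/w10.png

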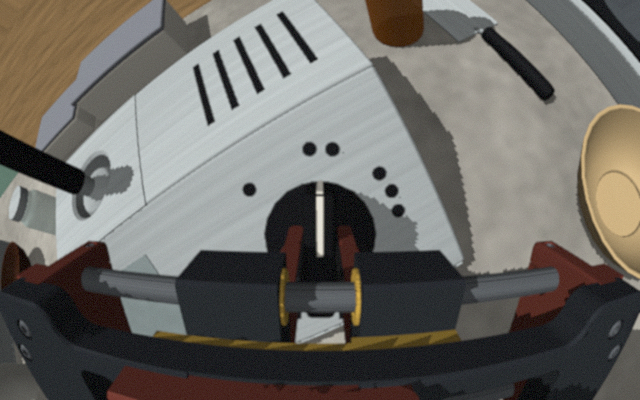

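{"api": "send_rows", "payload": {"deltas": [{"travel": [0, 0, 0], "turn": [0, 0, 0], "hand": 0.6}, {"travel": [0, 0, 0], "turn": [0, 0, 0], "hand": 0.2}, {"travel": [0, 0, 0], "turn": [0, 0, 0], "hand": -0.3}, {"travel": [0, 0, 0], "turn": [0, 0, 0], "hand": -1}, {"travel": [0, 0, 0], "turn": [0, 0, 0], "hand": -1}, {"travel": [0, 0, 0], "turn": [0, 0, 0], "hand": -1}, {"travel": [0, 0, 0], "turn": [0, 0, 0], "hand": -1}, {"travel": [-5, 0, 0], "turn": [0, 0, 0], "hand": -1}, {"travel": [-10, 0, 0], "turn": [0, 0, 0], "hand": -1}, {"travel": [-10, 0, 0], "turn": [0, 0, 0], "hand": -1}, {"travel": [-10, 0, 0], "turn": [0, 0, 0], "hand": -1}, {"travel": [-10, 0, 0], "turn": [0, 0, 0], "hand": -1}]}}

```text
clock: 24.4
position: [0.4483, -0.1989, 0.1452]
tool_rot: [[0.572, -0.328, -0.751], [0.049, -0.901, 0.431], [-0.818, -0.284, -0.5]]
wrist_force: [0.3, -0.1, -0.3]
width: 0.0876
```

{"api": "send_rows", "payload": {"deltas": [{"travel": [-10, 0, 0], "turn": [0, 0, 0], "hand": -1}, {"travel": [-10, 0, 0], "turn": [0, 0, 0], "hand": -1}, {"travel": [-10, 0, 0], "turn": [0, 0, 0], "hand": -1}, {"travel": [-10, 0, 0], "turn": [0, 0, 0], "hand": -1}, {"travel": [-10, 0, 0], "turn": [0, 0, 0], "hand": -1}, {"travel": [-10, 0, 0], "turn": [0, 0, 0], "hand": -1}, {"travel": [0, 0, 0], "turn": [0, 0, 0], "hand": -1}, {"travel": [0, 0, 0], "turn": [0, 0, 0], "hand": -1}]}}

```text
clock: 25.2
position: [0.4144, -0.202, 0.194]
tool_rot: [[0.573, -0.328, -0.751], [0.048, -0.901, 0.431], [-0.818, -0.283, -0.5]]
wrist_force: [-0.2, -0.1, -0.2]
width: 0.0879
```

```bash
python3 - <<'E'
from kn import *
from bench import observe,viewer
s=observe();st(s)
p=viewer.snapshot('wrist'); cv2.imwrite('pics/w11.png',p['img'][:,:,::-1])
p=viewer.snapshot('side'); cv2.imwrite('pics/s11.png',p['img'][:,:,::-1]);crop(p,(275,120,430,280),'pics/s11c.png',4)
E
```

```text
clk 25.2 pos in knob frame (x depth,up,right) mm [-1.0388e+02 -2.2000e-01  3.0000e-02] F knobframe [ 0.  -0.2  0.1] w 87.9 j [-42.9  10.7 132.9  67.8  27.4  12.2]
rot rel [1.195e+02 1.100e-01 5.000e-02] T [ 0.02 -0.   -0.44]
```

View pics/w11.png

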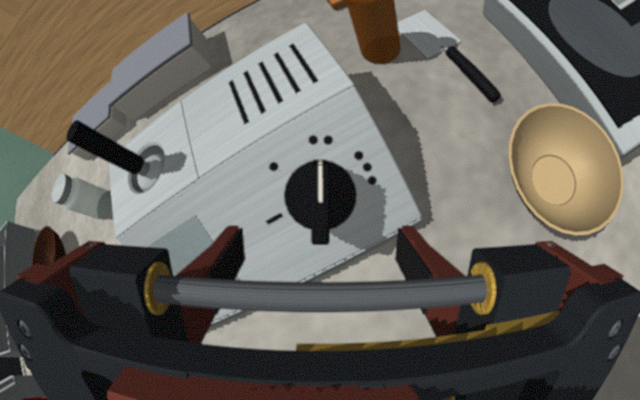

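View pics/s11c.png

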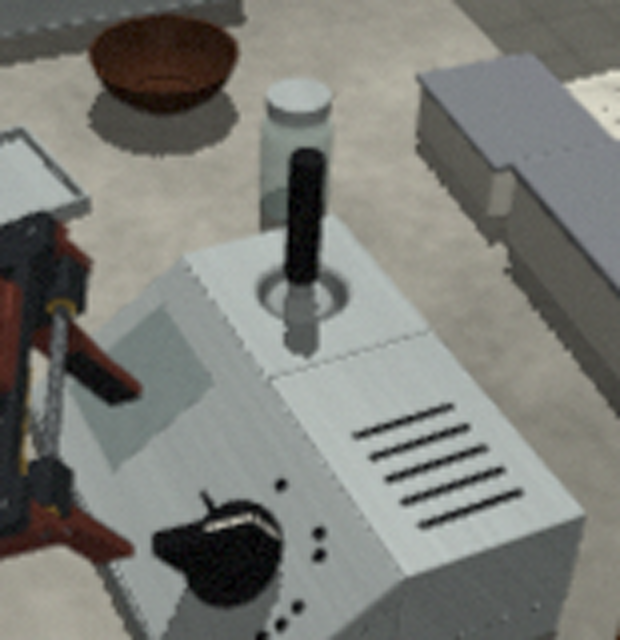

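View pics/s11.png

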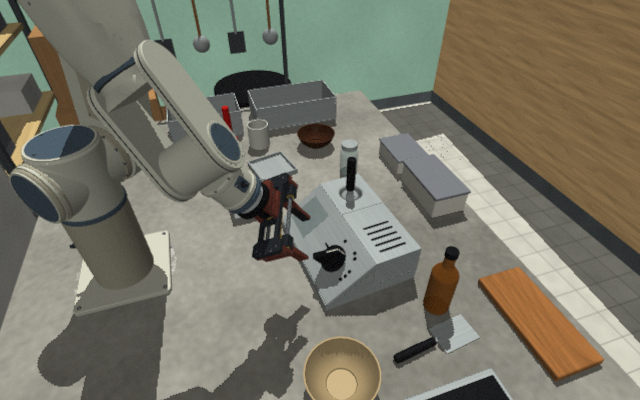

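```bash
python3 - <<'E'
from h import *
from bench import r
s=L('side0.pkl')
print('pred crop px handle top',(proj(s,[[.6097,-.0135,.221],[.6097,-.0135,.121]])-[275,120])*4)
print(r.finish_job())
E
```

```text
pred crop px handle top [[308.81536924 155.37966513]
 [301.93720213 276.93786514]]
the job is handed in; nothing more can be done
None
```

The job is done and handed in at about 25 s of the 72 s allowed. The scoop stands upright in the well with the gripper clear, and the knob is left at two dots.

- **Scoop:** I lifted it out of the tray and lowered it into the well. It met the floor (about 5 N upward) with the tool at 0.191 to 0.192 m, where 0.191 m means fully home. In the last side picture the top of the handle was within about 3 zoomed pixels (under 1 image pixel) of where a fully seated scoop should appear.
- **Knob:** I gripped the bar and pushed it in about 7.3 mm at about 8 N. I turned it clockwise past one dot to 119°, letting it come out on the way, and released it there. After backing off 100 mm, the wrist picture shows the pointer on the two-dot mark. It never went past 120°.
- **Other things:** Nothing that was to be left alone looked moved in the last pictures. The tub and one red look-alike were hidden behind the arm in the final side view, and I took no new top view. The wrist force read near zero, so the robot was touching nothing.
- **Disagreement:** The wrist camera put the well 2 to 3 mm from the position I got from the side and top cameras. I went mostly by the wrist picture, and the scoop went in without catching.

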